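Fish dropped guitar pickups from under the bench riser and put them away

ROBOT

A 7-joint arm with a two-finger parallel gripper is mounted at the origin on the work surface. World frame = base frame: x ahead of the robot, y to its left, z up, the work surface at z = 0. Lengths are in m, angles in rad, forces in N, time in s.
With the tool pointing down it reaches from about 0.425 to 0.925 m from the base axis. Payload 6.8 kg.
Tool frame: the origin (TCP) lies at the very end of the fingers, on their centre line; the grasp point (between the pads) lies 19 mm behind it (r.tcp_to_grasp is the distance from the TCP to the grasp point, in m); z points along the fingers, y is the line along which they close (so a half turn about z gives the same grasp; the last joint's range is limited). The gripper opens to 85 mm and grips with 20 to 120 N. Pads are 22 mm wide; open, the fingers measure 114 mm over their backs; the gripper's body (76 mm by 85 mm) begins 54 mm behind the grasp point. The pads swing forward as they close: fully open they stand 13 mm farther back than shut.
Start: joints at [-1.37, 0.477, 0.022, 1.555, -0.011, 1.109, -0.083], TCP at [0.205, 0.643, 0.231] pointing down, gripper open.
Joint ranges: [-2.96, 2.96], [-0.34, 2.1], [-1.41, 1.46], [0.24, 2.44], [-1.37, 4.51], [0.17, 1.92], [-2.96, 2.96]. Speed limits (rad/s): [2.39, 2.39, 3.14, 3.14, 3.14, 3.14, 3.14].

INTERFACE

Orientations are given as a rotation vector (axis times angle).
In Python, from bench import r gives the robot as it stands.
- The arm moves only by the tool step_arm, never from a script. Its argument "moves" is a list of rows, each a list of 7 numbers: the shift along the tool's x, y, z in mm, then the turn, a rotation vector about the tool's x, y, z in rad, then the finger opening in mm, from 0 to 85.4. A call has 1 to 8 rows; each row is the pose to reach, as a shift and turn from the pose commanded when the call began, along the tool's axes at that moment; what a row does not reach only later rows make up. A row lasts 1/10 s, in which the tool goes at most 50 mm and 8.59 degrees, less where a joint would pass 70% of its speed; a pose out of reach is approached as far as the arm can. A call with a gripper value outside its range is refused whole. The fingers move at their own pace and stop on an object; "grip_force" is the grip in N (left out, the last holds). Time passes only in rows, so rows that repeat a pose let the fingers close. It gives the time, the measured TCP pose, the force, the opening and the grip force at its end, in the units of the state.
- r.get_obs(): the state, without advancing time (a new reading comes with each control period).
- r.grab_frame(name): name is "side" or "top" or "wrist"; returns a dict with "image" (480x640x3 uint8, red, green, blue), "depth" (480x640 float32, m along the optical axis (not along the pixel's ray), 0 where there is no reading), "mtx" (3x3 intrinsics, pixels), "k1" (the pictures are not rectified: a ray, as slopes to the right and down, at radius r is drawn at 1 + k1 r^2 times it, then the intrinsics apply), "rvec" (rotation vector, rad) and "tvec" (3), from world to camera coordinates, as OpenCV has them. Camera axes: x right, y down, z forward; pixel columns grow to the right and rows downward; lengths in m; the calibration is good to about 2 mm. A picture is of the moment at which its call begins.
- r.hand_in(): hands the job in; it is judged then, once.
The state is a dict: "clock": time; "joints": joint angles; "qvel": joint speeds; "tau": joint torques, N m; "tcp_pos": TCP position; "orientation": TCP orientation; "contact_force": force on the tool from outside, world axes, zero at the start; "moment": the same for the moment, N m; "grip_width": finger opening in m; "gripper_force": force on a finger pad.
Only numpy, scipy, OpenCV 4.12 (cv2) and the standard library are available. Lean on these libraries where they do the work, as an engineer would, in place of code of your own. Each camera call takes 0.05 s, during which the arm holds its last target. There are 200 camera calls.

TASK

Some guitar pickups have been knocked under the low slatted shelf. Pull the parts tray out from under the left end of the shelf by its handle, take the flat metal square from the cork mat and drag every pickup out in front with it (do not reach in with the gripper), then lay the pickups flat, right way up, on the floor of the tray. Lay the square back flat on its mat and slide the tray back in between the polish tin and the left end board until only its handle sticks out, without bumping it into the shelf; leave everything else where it is.

Things in the scene. Friction and masses are not known exactly. Their poses are not given: they have to be found in the camera images.
- shelf: Fixed slatted pine shelf, 200 deep (x) x 1000 wide (y), standing on the bench. Origin on the bench under its centre; +x points away from the robot, +y to the left: its front edge is at x = -100. Slats along y, undersides 50 above the bench, tops 65, with 43 gaps to look through. End boards with inner faces at y = -482 and 482; open front and back, no legs between.
- tray: Loose low dark steel tray, 130 deep (x) x 220 wide (y) x 18 high, walls and floor 4 thick, 0.4 kg; origin under its centre. It starts under the left part of the shelf with its handle sticking out towards the robot.
- tray_handle (a point): Place to grip the tray's straight wooden handle, from above across its width: 135 from the tray's centre towards its -x, 70 before its front wall. The handle is a bar 16 wide (y) and 16 high, its top 24 above the bench, running along x from the front wall to 156 before the tray's centre.
- tray_front_left (a point): Point on the outer face of the tray's front wall, half way up, 60 left of its middle: (-65, 60, 9) in the tray's frame.
- tray_front_right (a point): Point on the outer face of the tray's front wall, 60 right of its middle: (-65, -60, 9).
- square: Loose flat L-shaped aluminium square, 8 thick, 0.17 kg. Origin on its underside on the middle line of the long leg, 40 from the free end: grip it here, across the leg. The long leg is 25 wide (y -12.5 to 12.5) and runs along x from -40 to 230; the short leg at the far end fills x 205 to 230 and reaches sideways to y = +57.5. Its inner edge at x = 205 is the hook.
- square_mid (a point): Middle of the square's long leg, (95, 0, 4) in its frame.
- mat: Thin cork tool mat fixed on the bench, 200 (x) x 340 (y) x 1; origin under its centre.
- humbucker: Pickup, nickel-plated box 70 (x) x 38 (y) x 22 high, two rows of poles on top, 0.14 kg; origin under its centre. May be absent. All pickups start lying flat under the shelf, top up.
- singlecoil: Pickup, slim black box with rounded edges, 83 (x) x 25 (y) x 20 high, one row of poles on top, 0.09 kg; origin under its centre. May be absent.
- soapbar: Pickup, wide black box 88 (x) x 46 (y) x 22 high, one row of poles on top, 0.13 kg; origin under its centre. May be absent.
- polish: Bystander: round metal polish tin, 60 across, 42 high, standing under the shelf to the left of the pickups; origin under its centre.
- tape: Bystander: roll of masking tape, 96 across, 24 high, lying flat in front, short of the tray.
- sander: Bystander: cork sanding block 70 x 100 x 30 high, right of the mat; origin under its centre.
- glue: Bystander: glue bottle, 56 across, 140 high, near the right end of the shelf.
- driver: Bystander: screwdriver 190 long lying at the left of the bench.
- lacquer: Bystander: lacquer jar, 70 across, 85 high, near the left end of the shelf.

How it is judged:
By the outcome, as a careful person would: the job done as asked, in the order asked, and still so for the second after the job is handed in, with the robot touching nothing.
Of humbucker, singlecoil, soapbar only 2 to 3 are there at a start; the rules pass over those that are not, and their reading is None.
At some moment in a run one of humbucker, singlecoil, soapbar may be knocked a few centimetres aside while the robot is not near it.
Once in a run the grip may slacken for a moment while it holds something.
It also fails if it takes over 210 s, if anything falls off the work surface, if the arm or the gripper's body presses on something with over 40 N, if the wrist force passes 120 N, or if a joint passes its speed limit or range.

## Working session

There is one attempt and no reset: what is moved stays moved. The work goes in short steps, Python scripts to look and compute and a tool call to move; the robot and the scene stay as the last step left them, time stands still between calls to the robot, and variables do not carry over. Pictures are saved under pics/ and viewed, at most 14 in all, crops included, and the job is handed in when it is done.

Besides the shell and the picture viewer there is one more tool, called in YAML: its name, and indented under it one key for each argument. step_arm: Moves the arm, as the interface text tells. Its arguments: {"type":"object","properties":{"moves":{"type":"array","items":{"type":"array","items":{"type":"number"}}},"grip_force":{"type":"number"}},"required":["moves"]}

```bash
mkdir -p pics; ls
cat > h.py <<'E'
import numpy as np,cv2
from bench import r
from scipy.spatial.transform import Rotation as R
def grab(n,f):
    g=r.grab_frame(n); cv2.imwrite('pics/'+f+'.png',g['image'][:,:,::-1]); np.savez('pics/'+f+'.npz',**g); return g
def load(f): return np.load('pics/'+f+'.npz')
def ray(g,px):
    px=np.atleast_2d(np.array(px,float)); k=float(g['k1']);M=g['mtx']
    d=np.c_[(px[:,0]-M[0,2])/M[0,0],(px[:,1]-M[1,2])/M[1,1]]
    s=d.copy()
    for _ in range(20): s=d/(1+k*(s**2).sum(1,keepdims=True))
    Rm=R.from_rotvec(np.ravel(g['rvec'])).as_matrix(); t=np.ravel(g['tvec'])
    return -Rm.T@t, np.c_[s,np.ones(len(s))]@Rm
def onplane(g,px,z):
    c,d=ray(g,px); return c+d*((z-c[2])/d[:,2:])
def cloud(g):
    v,u=np.mgrid[0:480,0:640]; c,d=ray(g,np.c_[u.ravel(),v.ravel()])
    P=(c+d*g['depth'].reshape(-1,1)).reshape(480,640,3); P[g['depth']==0]=np.nan; return P
E
python3 - <<'E'
from h import *
for n in('top','side'):
    g=grab(n,n+'0'); print(n,g['mtx'].tolist(),g['k1'],ray(g,[[320,240]]))
o=r.get_obs(); print(o['tcp_pos'],o['orientation'],R.from_rotvec(o['orientation']).as_matrix().round(3).tolist(),o['clock'])
E
```

```text
pics
top [[584.307144969532, 0.0, 313.48421698326473], [0.0, 584.307144969532, 233.42447335175183], [0.0, 0.0, 1.0]] -0.021356745257614912 (array([ 0.44171115, -0.04399721,  1.86076192]), array([[ 0.05119486,  0.00581222, -0.99879743]]))
side [[616.0765865489017, 0.0, 325.56364242751243], [0.0, 616.0765865489017, 246.84038782234398], [0.0, 0.0, 1.0]] -0.003566533681663568 (array([-0.00651808,  1.34274497,  1.12135308]), array([[ 0.30928747, -0.75644102, -0.57649204]]))
[0.20497929 0.64258192 0.2304262 ] [-4.83065319e-01 -3.10406590e+00  2.54645639e-03] [[-0.953, 0.304, -0.0], [0.304, 0.953, -0.002], [-0.0, -0.002, -1.0]] 0.1
```

View pics/top0.png

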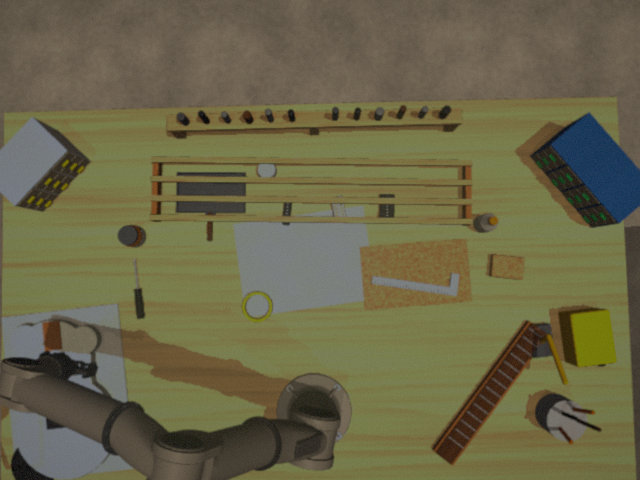

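View pics/side0.png

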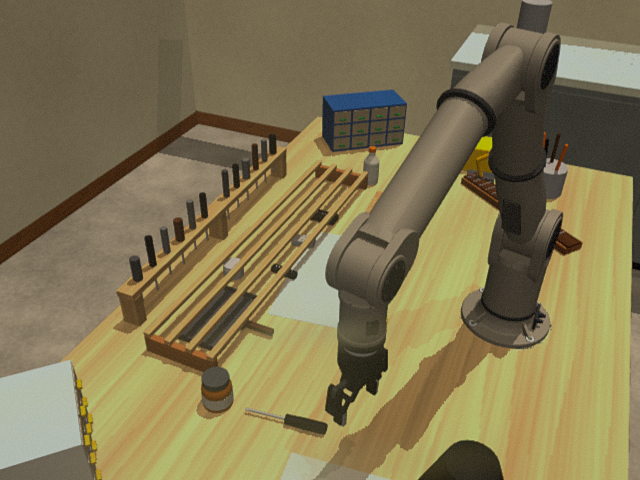

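The top view shows the shelf spanning columns 152–472 and rows 157–222, with the tray at (211,192) and its handle at (210,228). The tin is at (266,171), the pickups at about (287,212), (339,210) and (386,206), the square from (374,281) to (455,285), and the tape at (257,306).

Run:
```python
from h import *
g=load('top0'); im=g['image'][:,:,::-1]
c=cv2.resize(im[150:232,145:480],None,fx=2.38,fy=2.38,interpolation=cv2.INTER_CUBIC)
c2=cv2.resize(im[150:232,270:410],None,fx=5.7,fy=4.5,interpolation=cv2.INTER_CUBIC)
cv2.imwrite('pics/crop0.png',np.vstack([c2[:, :797],c[:, :797]]))
def p(n,px,z): print(n,onplane(g,px,z).round(3).tolist())
p('shelf corners TL,TR,BL,BR z.065',[[152,157],[471,160],[152,221],[472,222]],.065)
p('tray TL TR BL BR',[[177,173],[245,172],[177,213],[245,213]],.018)
p('handle front/root',[[210,240],[210,214]],.024)
p('tin',[[266,171]],.042)
p('pick',[[287,212],[339,210],[386,206]],.022)
p('square',[[374,281],[448,292],[455,274]],.009)
p('tape',[[257,306]],.024)
p('mat',[[361,247],[467,239],[470,302],[364,309]],.001)
p('sander,glue,lacq',[[507,266]],.03)
```

```text
shelf corners TL,TR,BL,BR z.065 [[0.805, 0.486, 0.065], [0.771, -0.506, 0.065], [0.604, 0.487, 0.065], [0.579, -0.502, 0.065]]
tray TL TR BL BR [[0.761, 0.419, 0.018], [0.758, 0.201, 0.018], [0.632, 0.42, 0.018], [0.627, 0.203, 0.018]]
handle front/root [[0.543, 0.314, 0.024], [0.626, 0.313, 0.024]]
tin [[0.756, 0.132, 0.042]]
pick [[0.627, 0.069, 0.022], [0.63, -0.095, 0.022], [0.639, -0.244, 0.022]]
square [[0.403, -0.201, 0.009], [0.364, -0.432, 0.009], [0.42, -0.456, 0.009]]
tape [[0.333, 0.168, 0.024]]
mat [[0.512, -0.163, 0.001], [0.53, -0.5, 0.001], [0.331, -0.502, 0.001], [0.316, -0.168, 0.001]]
sander,glue,lacq [[0.442, -0.615, 0.03]]
```

View pics/crop0.png

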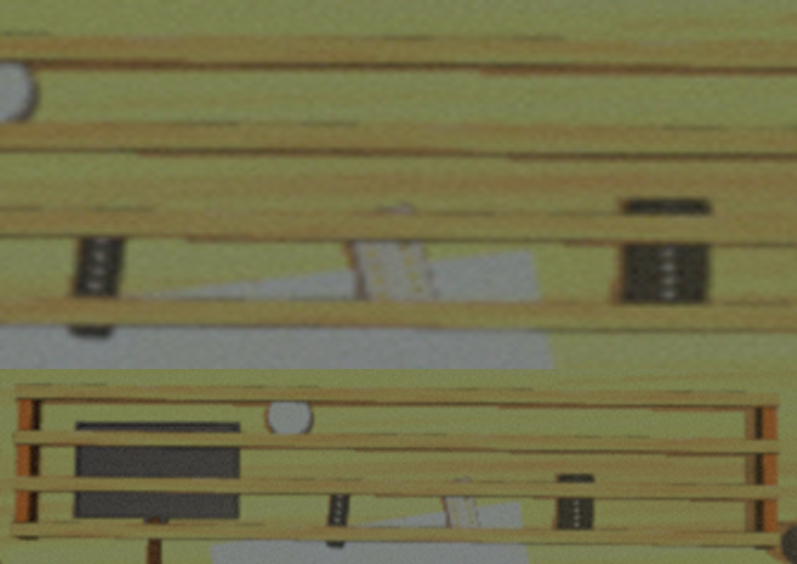

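```bash
cat >> h.py <<'E'
def row(pos,ang,f=None):
    """move row (mm, rad) to reach world pos with tool x at angle ang (deg), tool down"""
    o=r.get_obs(); T=R.from_rotvec(o['orientation']); a=np.radians(ang)
    G=R.from_matrix(np.array([[np.cos(a),np.sin(a),0],[np.sin(a),-np.cos(a),0],[0,0,-1]]))
    s=T.inv().apply(np.array(pos)-o['tcp_pos'])*1000; w=(T.inv()*G).as_rotvec()
    print(s.round(1).tolist(),w.round(3).tolist())
def st():
    o=r.get_obs(); M=R.from_rotvec(o['orientation']).as_matrix()
    print('t',round(o['clock'],2),'tcp',o['tcp_pos'].round(4),'xang',np.degrees(np.arctan2(M[1,0],M[0,0])).round(1),'tilt',M[:,2].round(3),'q',np.round(o['joints'],2),'F',np.round(o['contact_force'],1),'w',round(float(o['grip_width']),4),'gf',np.round(o['gripper_force'],1))
E
python3 -c "
from h import *
row([.56,.312,.1],178.8);row([.56,.312,.006],178.8)"
```

```text
[-438.7, -206.8, 130.8] [-0.002, -0.0, -0.288]
[-438.7, -206.7, 224.8] [-0.002, -0.0, -0.288]
```

step_arm:
  moves:
    - [-438, -207, 90, 0, 0, -0.288, 50]
    - [-438, -207, 90, 0, 0, -0.288, 50]
    - [-438, -207, 90, 0, 0, -0.288, 50]
    - [-438, -207, 90, 0, 0, -0.288, 50]
    - [-438, -207, 90, 0, 0, -0.288, 50]
    - [-438, -207, 90, 0, 0, -0.288, 50]
    - [-438, -207, 90, 0, 0, -0.288, 50]
    - [-438, -207, 90, 0, 0, -0.288, 50]
  grip_force: 60

```text
clock: 0.9
tcp_pos: [0.4938, 0.3732, 0.1576]
orientation: [-0.032, -3.141, 0.0]
contact_force: [1.0, 0.6, -0.7]
grip_width: 0.0501
gripper_force: 0.0
```

step_arm:
  moves:
    - [0, 0, 0, 0, 0, 0, 50]
    - [0, 0, 0, 0, 0, 0, 50]
    - [0, 0, 0, 0, 0, 0, 50]

```text
clock: 1.2
tcp_pos: [0.4917, 0.3761, 0.1581]
orientation: [-0.03, -3.141, -0.001]
contact_force: [-0.9, 0.6, -0.6]
grip_width: 0.0499
gripper_force: 0.0
```

```bash
python3 -c "
from h import *
st();row([.56,.312,.006],178.8);g=grab('wrist','w1')"
```

```text
t 1.2 tcp [0.4917 0.3761 0.1581] xang 178.9 tilt [-0.001  0.001 -1.   ] q [-0.79  0.46  0.04  1.77 -0.03  0.92  0.82] F [-0.9  0.6 -0.6] w 0.0499 gf 0.0
[-69.7, -62.9, 152.0] [0.001, -0.001, 0.002]
```

View pics/w1.png

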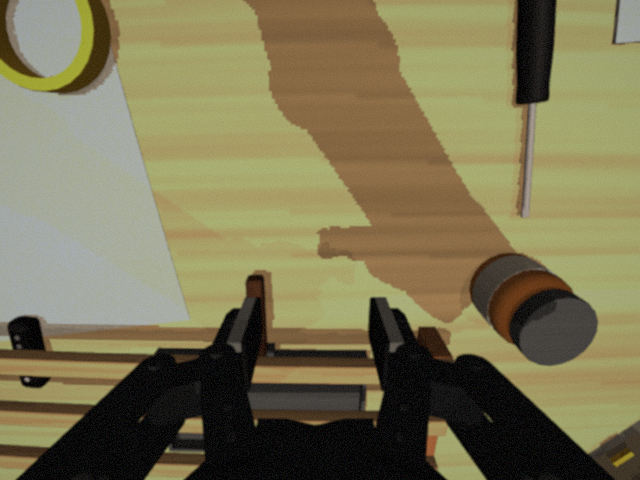

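The wrist view shows the handle tip at (256,278), with clear space around it. I'll check the tip position, then go down.

```bash
python3 -c "
from h import *
g=load('w1');print(onplane(g,[[247,278],[265,278],[249,340],[267,340]],.024).round(4))"
```

```text
[[0.5371 0.3143 0.024 ]
 [0.5374 0.3305 0.024 ]
 [0.6027 0.3105 0.024 ]
 [0.603  0.3279 0.024 ]]
```

step_arm:
  moves:
    - [-35, -63, 50, 0, 0, 0, 50]
    - [-70, -63, 80, 0, 0, 0, 50]
    - [-70, -63, 80, 0, 0, 0, 50]
    - [-70, -63, 100, 0, 0, 0, 50]
    - [-70, -63, 100, 0, 0, 0, 50]

```text
clock: 1.75
tcp_pos: [0.5591, 0.3106, 0.0555]
orientation: [-0.03, -3.137, 0.004]
contact_force: [-0.1, 0.6, 0.5]
grip_width: 0.0504
gripper_force: 0.0
```

step_arm:
  moves:
    - [0, 6, 25, 0, 0, 0, 50]
    - [0, 6, 49, 0, 0, 0, 50]
    - [0, 6, 49, 0, 0, 0, 50]
    - [0, 6, 49, 0, 0, 0, 10]
    - [0, 6, 49, 0, 0, 0, 10]
    - [0, 6, 49, 0, 0, 0, 10]
    - [0, 6, 49, 0, 0, 0, 10]
    - [0, 6, 49, 0, 0, 0, 10]

```text
clock: 2.55
tcp_pos: [0.5623, 0.3176, 0.0109]
orientation: [0.032, 3.14, 0.003]
contact_force: [-2.7, 1.0, 6.1]
grip_width: 0.0146
gripper_force: 63.1
```

```bash
python3 -c "
from h import *
st()"
```

```text
t 2.55 tcp [0.5623 0.3176 0.0109] xang 178.8 tilt [ 0.002  0.002 -1.   ] q [-0.64  0.69  0.04  1.77 -0.05  0.68  0.98] F [-2.7  1.   6.1] w 0.0146 gf 63.1
```

step_arm:
  moves:
    - [10, 0, -3, 0, 0, 0, 10]
    - [30, 0, -3, 0, 0, 0, 10]
    - [55, 0, -3, 0, 0, 0, 10]
    - [80, 0, -3, 0, 0, 0, 10]
    - [105, 0, -3, 0, 0, 0, 10]
    - [130, 0, -3, 0, 0, 0, 10]
    - [155, 0, -3, 0, 0, 0, 10]
    - [170, 0, -3, 0, 0, 0, 10]

```text
clock: 3.35
tcp_pos: [0.3893, 0.3195, 0.0123]
orientation: [-0.031, -3.14, 0.001]
contact_force: [1.8, -0.1, -2.7]
grip_width: 0.0139
gripper_force: 62.1
```

step_arm:
  moves:
    - [15, 0, 0, 0, 0, 0, 10]
    - [25, 0, 0, 0, 0, 0, 10]
    - [30, 0, 0, 0, 0, 0, 10]
    - [30, 0, 0, 0, 0, 0, 10]
    - [30, 0, 0, 0, 0, 0, 50]
    - [30, 0, 0, 0, 0, 0, 50]
    - [30, 0, 0, 0, 0, 0, 50]
    - [30, 0, -40, 0, 0, 0, 50]

```text
clock: 4.15
tcp_pos: [0.3597, 0.3183, 0.0491]
orientation: [-0.033, -3.136, 0.01]
contact_force: [-0.4, -0.1, 0.6]
grip_width: 0.0501
gripper_force: 0.0
```

step_arm:
  moves:
    - [0, 0, -50, 0, 0, 0, 70]
    - [0, 0, -100, 0, 0, 0, 70]
    - [0, 0, -100, 0, 0, 0, 70]

```text
clock: 4.45
tcp_pos: [0.3651, 0.3237, 0.1586]
orientation: [0.034, 3.134, 0.015]
contact_force: [-0.7, 1.0, -0.3]
grip_width: 0.0694
gripper_force: 0.0
```

```bash
python3 -c "
from h import *
st();row([.398,-.241,.15],-99);g=grab('top','top1')
im=g['image'][:,:,::-1]
cv2.imwrite('pics/top1c.png',cv2.resize(im[150:330,145:485],None,fx=2.35,fy=2.35,interpolation=cv2.INTER_CUBIC))"
```

```text
t 4.45 tcp [0.3651 0.3237 0.1586] xang 178.7 tilt [ 0.008  0.009 -1.   ] q [-0.92  0.26  0.07  2.08 -0.03  0.8   0.72] F [-0.7  1.  -0.3] w 0.0694 gf 0.0
[-45.2, -563.9, 3.6] [0.002, 0.013, -1.436]
```

View pics/top1c.png

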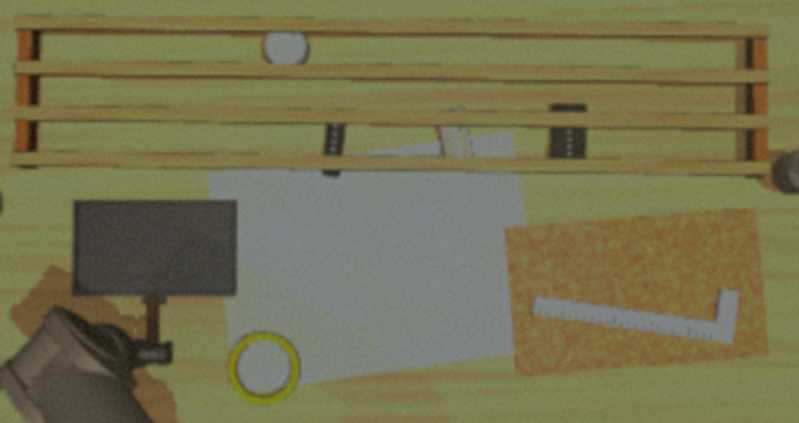

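The tray is fully out at crop (155,247). The square runs from its free end at (534,305) to its corner at (733,342), and nothing else has moved. Next I'll measure the square's axis from a mask.

Run:
```python
from h import *
g=load('top1'); im=g['image']; hsv=cv2.cvtColor(im,cv2.COLOR_RGB2HSV)
m=((hsv[...,1]<70)&(hsv[...,2]>90)).astype(np.uint8); m[:,:366]=0;m[:,468:]=0;m[:262]=0;m[305:]=0
v,u=np.nonzero(m); P=onplane(g,np.c_[u,v],.009)[:,:2]; print(len(P),P.min(0),P.max(0))
L=P[(P[:,1]>-.41)]
vx,vy,x,y=cv2.fitLine(L.astype(np.float32),cv2.DIST_HUBER,0,.01,.01).ravel()
if vy>0: vx,vy=-vx,-vy
d=np.array([vx,vy]); c=np.array([x,y]); s=(P-c)@d; t=(P-c)@[-vy,vx]
print('dir',np.degrees(np.arctan2(vy,vx)),'extent',np.percentile(s,[.5,99.5]),'lat',np.percentile(t,[.5,99.5]),'len',np.ptp(s))
print('origin from end',c+d*(np.percentile(s,.5)+.04),'from far',c+d*(np.percentile(s,99.5)-.23))
print('tray',onplane(g,[[145+73/2.35,150+200/2.35],[145+237/2.35,150+200/2.35],[145+237/2.35,150+296/2.35],[145+73/2.35,150+296/2.35]],.018).round(3).tolist())
```

```text
846 [ 0.3540916  -0.46890739] [ 0.42346558 -0.19123559]
dir -99.58013 extent [-0.10923858  0.16037633] lat [-0.01285951  0.0558999 ] len 0.2721844496826589
origin from end [ 0.40241837 -0.2331557 ] from far [ 0.40248246 -0.23277599]
tray [[0.562, 0.424, 0.018], [0.557, 0.201, 0.018], [0.428, 0.203, 0.018], [0.432, 0.424, 0.018]]
```

step_arm:
  moves:
    - [0, -150, -40, 0, 0, 0.8, 70]
    - [0, -150, -40, 0, 0, 0.8, 70]
    - [0, -150, -40, 0, 0, 0.8, 70]
    - [-40, -350, -40, 0, 0, 1.4, 70]
    - [-40, -350, -40, 0, 0, 1.4, 70]
    - [-60, -350, -40, 0, 0, 1.4, 70]
    - [-60, -350, -40, 0, 0, 1.4, 70]
    - [-60, -350, -40, 0, 0, 1.4, 70]

```text
clock: 5.3
tcp_pos: [0.4147, -0.0355, 0.1919]
orientation: [1.817, 2.562, -0.002]
contact_force: [0.0, 1.4, -0.3]
grip_width: 0.0701
gripper_force: 0.0
```

```bash
python3 -c "
from h import *
st()"
```

```text
t 5.3 tcp [ 0.4147 -0.0355  0.1919] xang 109.3 tilt [ 0.    -0.002 -1.   ] q [-0.54  0.09  0.5   2.21 -0.05  0.86  0.34] F [ 0.   1.4 -0.3] w 0.0701 gf 0.0
```

```bash
python3 -c "
from h import *
row([.402,-.233,.15],0)"
```

```text
[-182.1, -77.3, 42.2] [0.001, 0.002, 1.908]
```

step_arm:
  moves:
    - [-182, -77, 42, 0, 0, 1.8, 70]
    - [-182, -77, 42, 0, 0, 1.8, 70]
    - [-182, -77, 42, 0, 0, 1.8, 70]
    - [-182, -77, 42, 0, 0, 1.8, 70]
    - [-182, -77, 42, 0, 0, 1.8, 70]
    - [-182, -77, 42, 0, 0, 1.8, 70]
    - [-182, -77, 42, 0, 0, 1.8, 70]
    - [-182, -77, 42, 0, 0, 1.8, 70]

```text
clock: 6.1
tcp_pos: [0.4035, -0.2282, 0.1493]
orientation: [-2.943, -1.097, 0.003]
contact_force: [0.3, 0.3, 0.0]
grip_width: 0.0702
gripper_force: 0.0
```

step_arm:
  moves:
    - [0, 0, 0, 0, 0, 1.15, 70]
    - [0, 0, 0, 0, 0, 1.15, 70]
    - [0, 0, 0, 0, 0, 1.15, 70]
    - [0, 0, 0, 0, 0, 1.15, 70]
    - [0, 0, 0, 0, 0, 1.15, 70]
    - [0, 0, 0, 0, 0, 1.15, 70]
    - [0, 0, 0, 0, 0, 1.15, 70]
    - [0, 0, 0, 0, 0, 1.15, 70]

```text
clock: 6.9
tcp_pos: [0.4037, -0.2279, 0.1495]
orientation: [3.066, -0.678, -0.003]
contact_force: [0.1, 0.3, -0.3]
grip_width: 0.0699
gripper_force: 0.0
```

```bash
python3 -c "
from h import *
st();row([.402,-.233,.08],-99.6)"
```

```text
t 6.9 tcp [ 0.4037 -0.2279  0.1495] xang -24.9 tilt [-0.002 -0.001 -1.   ] q [-0.53  0.46  1.16  2.17 -0.56  0.86 -1.02] F [ 0.1  0.3 -0.3] w 0.0699 gf 0.0
[0.7, 5.2, 69.5] [0.002, 0.0, 1.303]
```

step_arm:
  moves:
    - [0, 5, 69, 0, 0, 1.3, 70]
    - [0, 5, 69, 0, 0, 1.3, 70]
    - [0, 5, 69, 0, 0, 1.3, 70]
    - [0, 5, 69, 0, 0, 1.3, 70]
    - [0, 5, 69, 0, 0, 1.3, 70]
    - [0, 5, 69, 0, 0, 1.3, 70]
    - [0, 5, 69, 0, 0, 1.3, 70]
    - [0, 5, 69, 0, 0, 1.3, 70]

```text
clock: 7.7
tcp_pos: [0.4016, -0.2325, 0.0805]
orientation: [2.147, -2.291, -0.001]
contact_force: [-0.3, -0.9, 1.0]
grip_width: 0.07
gripper_force: 0.0
```

step_arm:
  moves:
    - [0, 0, 0, 0, 0, 0.12, 60]
    - [0, 0, 0, 0, 0, 0.12, 60]
    - [0, 0, 0, 0, 0, 0.12, 60]

```text
clock: 8.0
tcp_pos: [0.4018, -0.2326, 0.0807]
orientation: [2.017, -2.406, -0.001]
contact_force: [0.6, -0.1, 0.3]
grip_width: 0.0598
gripper_force: 0.0
```

```bash
python3 -c "
from h import *
st();row([.402,-.233,.004],-99.6);g=grab('wrist','w2')"
```

```text
t 8.0 tcp [ 0.4018 -0.2326  0.0807] xang -100.1 tilt [-0.002 -0.001 -1.   ] q [-0.51  0.8   1.27  2.22 -1.01  0.94 -1.92] F [ 0.6 -0.1  0.3] w 0.0598 gf 0.0
[0.3, -0.4, 76.7] [0.002, -0.001, -0.008]
```

View pics/w2.png

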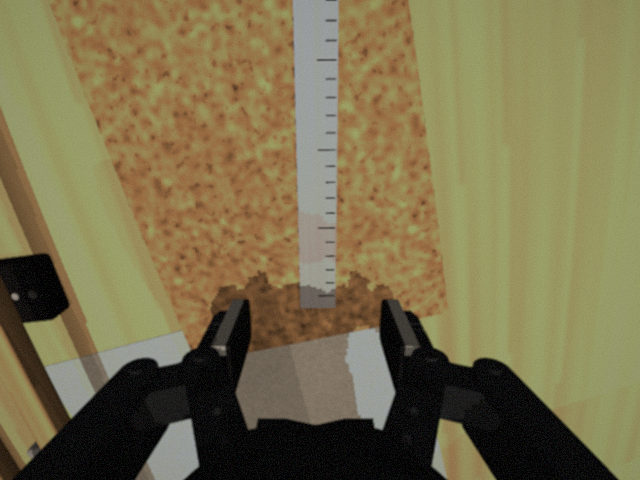

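The leg is centred between the fingers, with its free end at (318,307).

```bash
python3 -c "
from h import *
g=load('w2');print(onplane(g,[[301,307],[335,307],[297,100],[337,100]],.009).round(4))"
```

```text
[[ 0.418  -0.1951  0.009 ]
 [ 0.3941 -0.1909  0.009 ]
 [ 0.3946 -0.3306  0.009 ]
 [ 0.3715 -0.3265  0.009 ]]
```

step_arm:
  moves:
    - [0, 0, 40, 0, 0, 0, 60]
    - [0, 0, 75, 0, 0, 0, 60]
    - [0, 0, 75, 0, 0, 0, 60]
    - [0, 0, 75, 0, 0, 0, 60]

```text
clock: 8.45
tcp_pos: [0.4019, -0.2327, 0.0068]
orientation: [2.015, -2.41, -0.001]
contact_force: [-1.6, -0.8, 0.3]
grip_width: 0.0602
gripper_force: 0.0
```

step_arm:
  moves:
    - [0, 0, 0, 0, 0, 0, 20]
    - [0, 0, 0, 0, 0, 0, 20]
    - [0, 0, 0, 0, 0, 0, 20]
    - [0, 0, 0, 0, 0, 0, 20]
    - [0, 0, 0, 0, 0, 0, 20]
    - [0, 0, 0, 0, 0, 0, 20]
  grip_force: 100

```text
clock: 9.05
tcp_pos: [0.4031, -0.2332, 0.0081]
orientation: [-2.013, 2.41, -0.004]
contact_force: [-1.9, 2.7, 15.6]
grip_width: 0.0198
gripper_force: 8.1
```

```bash
python3 -c "
from h import *
st()"
```

```text
t 9.05 tcp [ 0.4031 -0.2332  0.0081] xang -100.2 tilt [ 0.003 -0.001 -1.   ] q [-0.4   0.87  1.09  2.25 -1.18  0.82 -1.8 ] F [-1.9  2.7 15.6] w 0.0198 gf 8.1
```

step_arm:
  moves:
    - [0, 0, -15, 0, 0, 0, 36]
    - [0, 0, -15, 0, 0, 0, 36]
    - [0, 0, -15, 0, 0, 0, 36]
    - [0, 0, 2, 0, 0, 0, 36]
    - [0, 0, 4, 0, 0, 0, 36]
    - [0, 0, 4, 0, 0, 0, 36]

```text
clock: 9.65
tcp_pos: [0.4019, -0.2323, 0.0019]
orientation: [2.014, -2.41, -0.002]
contact_force: [-0.8, -0.5, 0.7]
grip_width: 0.0359
gripper_force: 0.0
```

```bash
python3 -c "
from h import *
st()"
```

```text
t 9.65 tcp [ 0.4019 -0.2323  0.0019] xang -100.2 tilt [-0.001  0.001 -1.   ] q [-0.39  0.88  1.07  2.25 -1.19  0.81 -1.8 ] F [-0.8 -0.5  0.7] w 0.0359 gf 0.0
```

Not touching at z = 1.9 mm. I'll go a little lower, then close.

step_arm:
  moves:
    - [0, 0, 2, 0, 0, 0, 36]
    - [0, 0, 2, 0, 0, 0, 28]
    - [0, 0, 2, 0, 0, 0, 20]
    - [0, 0, 2, 0, 0, 0, 20]
    - [0, 0, 2, 0, 0, 0, 15]
    - [0, 0, 2, 0, 0, 0, 15]

```text
clock: 10.25
tcp_pos: [0.4024, -0.2325, 0.0009]
orientation: [-2.014, 2.41, -0.0]
contact_force: [-0.8, 1.7, 7.6]
grip_width: 0.022
gripper_force: 97.9
```

```bash
python3 -c "
from h import *
st()"
```

```text
t 10.25 tcp [ 0.4024 -0.2325  0.0009] xang -100.2 tilt [ 0.001  0.    -1.   ] q [-0.39  0.88  1.07  2.25 -1.2   0.81 -1.79] F [-0.8  1.7  7.6] w 0.022 gf 97.9
```

```bash
cat >> h.py <<'E'
def off(phi,x=.205,y=.0125):
    a=np.radians(phi); return np.array([x*np.cos(a)-y*np.sin(a),x*np.sin(a)+y*np.cos(a)])
def wps(L,pt=(0,0),z=None):
    """L: list of (x,y,phi) of square point pt, prints rows for the grip pose"""
    for x,y,phi in L:
        g=np.array([x,y])-off(phi,*pt); print(phi,g.round(3),'d',np.hypot(*g).round(3),end=' '); row([g[0],g[1],z],phi-.6)
E
python3 -c "
from h import *
wps([(.402,-.233,-25),(.427,-.181,50)],z=.12)"
```

```text
-25 [ 0.402 -0.233] d 0.465 [0.5, 0.2, -119.1] [-0.001, -0.0, -1.303]
50 [ 0.427 -0.181] d 0.464 [-55.1, -15.1, -119.1] [-0.001, -0.001, -2.612]
```

step_arm:
  moves:
    - [0, 0, -30, 0, 0, 0, 15]
    - [0, 0, -60, 0, 0, 0, 15]
    - [0, 0, -90, 0, 0, 0, 15]
    - [0, 0, -115, 0, 0, 0, 15]
    - [0, 0, -115, 0, 0, 0, 15]
  grip_force: 110

```text
clock: 10.75
tcp_pos: [0.4036, -0.2332, 0.1175]
orientation: [-2.013, 2.409, -0.006]
contact_force: [-0.1, -0.9, -2.6]
grip_width: 0.0211
gripper_force: 108.6
```

step_arm:
  moves:
    - [0, 0, 0, 0, 0, -0.1, 15]
    - [0, 0, 0, 0, 0, -0.2, 15]
    - [0, 0, 0, 0, 0, -0.35, 15]
    - [0, 0, 0, 0, 0, -0.5, 15]
    - [0, 0, 0, 0, 0, -0.65, 15]
    - [0, 0, 0, 0, 0, -0.8, 15]
    - [0, 0, 0, 0, 0, -0.95, 15]
    - [0, 0, 0, 0, 0, -1.1, 15]

```text
clock: 11.55
tcp_pos: [0.4017, -0.2318, 0.1144]
orientation: [-2.98, 0.992, 0.002]
contact_force: [-0.3, 0.4, -1.8]
grip_width: 0.0212
gripper_force: 108.6
```

step_arm:
  moves:
    - [0, 0, 0, 0, 0, -0.15, 15]
    - [0, 0, 0, 0, 0, -0.3, 15]
    - [0, 0, 0, 0, 0, -0.45, 15]
    - [0, 0, 0, 0, 0, -0.6, 15]
    - [0, 0, 0, 0, 0, -0.75, 15]
    - [0, 0, 0, 0, 0, -0.9, 15]
    - [0, 0, 0, 0, 0, -1.05, 15]
    - [0, 0, 0, 0, 0, -1.2, 15]

```text
clock: 12.35
tcp_pos: [0.4016, -0.2318, 0.1144]
orientation: [-3.019, -0.864, 0.001]
contact_force: [0.1, 0.6, -2.4]
grip_width: 0.0211
gripper_force: 108.6
```

```bash
python3 -c "
from h import *
st();wps([(.427,-.181,50)],z=.12)
g=grab('top','top2');im=g['image'][:,:,::-1]
cv2.imwrite('pics/top2c.png',cv2.resize(im[150:330,145:485],None,fx=2.35,fy=2.35,interpolation=cv2.INTER_CUBIC))"
```

```text
t 12.35 tcp [ 0.4016 -0.2318  0.1144] xang 31.9 tilt [-0.001  0.001 -1.   ] q [-0.24  0.38  0.77  2.19 -0.4   0.72 -0.21] F [ 0.1  0.6 -2.4] w 0.0211 gf 108.6
50 [ 0.427 -0.181] d 0.464 [48.4, -29.7, -5.6] [-0.001, 0.0, -0.305]
```

step_arm:
  moves:
    - [20, -12, 0, 0, 0, -0.1, 15]
    - [35, -22, 0, 0, 0, -0.2, 15]
    - [48, -30, 0, 0, 0, -0.305, 15]
    - [48, -30, 40, 0, 0, -0.305, 15]
    - [48, -30, 80, 0, 0, -0.305, 15]
    - [48, -30, 100, 0, 0, -0.305, 15]
    - [48, -30, 100, 0, 0, -0.305, 15]

```text
clock: 13.1
tcp_pos: [0.4249, -0.181, 0.0126]
orientation: [-2.857, -1.298, 0.008]
contact_force: [-0.1, 1.6, -1.4]
grip_width: 0.0209
gripper_force: 108.2
```

```bash
python3 -c "
from h import *
st();wps([(.427,-.181,50),(.435,-.17,45),(.447,-.157,40),(.457,-.14,34),(.469,-.122,28),(.478,-.095,20),(.490,-.06,10),(.495,-.005,10)],z=.004)
g=grab('side','s2');im=g['image'][:,:,::-1]
cv2.imwrite('pics/s2c.png',cv2.resize(im[150:400,140:480],None,fx=2.35,fy=2.35,interpolation=cv2.INTER_CUBIC))"
```

```text
t 13.1 tcp [ 0.4249 -0.181   0.0126] xang 48.9 tilt [-0.006  0.001 -1.   ] q [-0.14  0.55  0.5   2.23 -0.56  0.49  0.09] F [-0.1  1.6 -1.4] w 0.0209 gf 108.2
50 [ 0.427 -0.181] d 0.464 [1.4, 1.7, 8.5] [-0.006, 0.003, -0.009]
45 [ 0.435 -0.17 ] d 0.467 [14.9, 0.4, 8.5] [-0.005, 0.003, 0.078]
40 [ 0.447 -0.157] d 0.474 [32.6, 0.9, 8.4] [-0.005, 0.003, 0.165]
34 [ 0.457 -0.14 ] d 0.478 [52.0, -2.7, 8.4] [-0.005, 0.004, 0.27]
28 [ 0.469 -0.122] d 0.485 [73.5, -5.5, 8.4] [-0.005, 0.004, 0.375]
20 [ 0.478 -0.095] d 0.487 [99.7, -16.5, 8.3] [-0.005, 0.004, 0.515]
10 [ 0.49 -0.06] d 0.494 [134.0, -30.5, 8.3] [-0.004, 0.005, 0.689]
10 [ 0.495 -0.005] d 0.495 [178.7, -62.9, 8.4] [-0.004, 0.005, 0.689]
```

View pics/s2c.png

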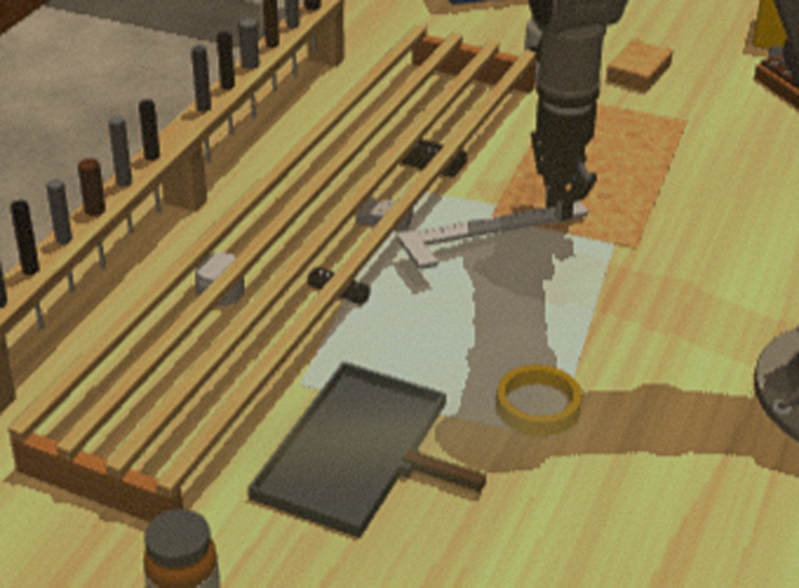

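The side view shows the square held level, its hook at (420,250) just short of the shelf between the single-coil (335,285) and the humbucker (380,213). Now I'll insert it.

step_arm:
  moves:
    - [1, 1, 6, 0, 0, 0, 15]
    - [15, 0, 6, 0, 0, 0.08, 15]
    - [32, 0, 6, 0, 0, 0.165, 15]
    - [52, -3, 6, 0, 0, 0.27, 15]
    - [73, -5, 6, 0, 0, 0.375, 15]
    - [100, -16, 6, 0, 0, 0.515, 15]
    - [117, -23, 6, 0, 0, 0.6, 15]
    - [134, -30, 6, 0, 0, 0.689, 15]

```text
clock: 13.95
tcp_pos: [0.4942, -0.0593, 0.0103]
orientation: [-3.131, -0.257, -0.004]
contact_force: [0.1, -0.1, -1.7]
grip_width: 0.0213
gripper_force: 108.1
```

```bash
python3 -c "
from h import *
st();wps([(.495,-.06,10),(.497,-.035,10),(.497,-.005,10)],z=.005)
g=grab('top','top3');im=g['image'][:,:,::-1]
cv2.imwrite('pics/top3c.png',cv2.resize(im[150:290,200:420],None,fx=3.6,fy=3.6,interpolation=cv2.INTER_CUBIC))"
```

```text
t 13.95 tcp [ 0.4942 -0.0593  0.0103] xang 9.4 tilt [ 0.002  0.001 -1.   ] q [-0.54  0.65  0.7   2.16 -0.78  0.59 -0.68] F [ 0.1 -0.1 -1.7] w 0.0213 gf 108.1
10 [ 0.495 -0.06 ] d 0.499 [0.7, 0.8, 5.3] [-0.0, -0.002, -0.0]
10 [ 0.497 -0.035] d 0.498 [6.8, -23.5, 5.3] [-0.0, -0.002, -0.0]
10 [ 0.497 -0.005] d 0.497 [11.7, -53.1, 5.3] [-0.0, -0.002, -0.0]
```

View pics/top3c.png

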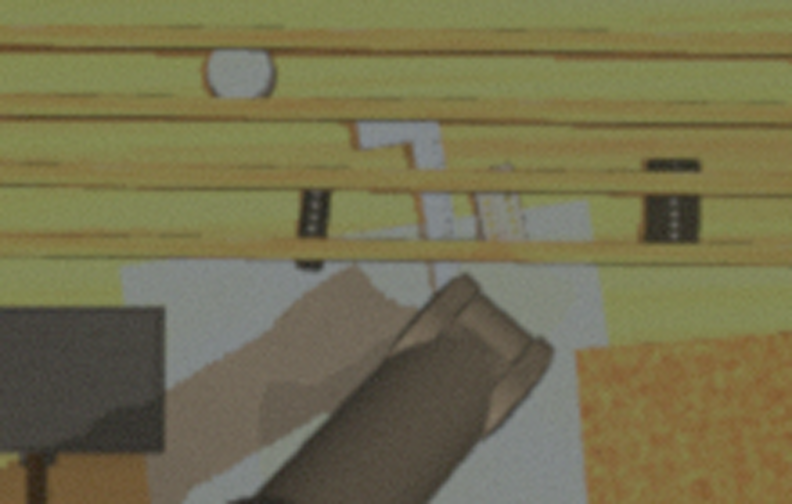

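The hook (rows 122–150) lies beyond the single-coil's far end and clear of the humbucker. I'll move it left behind the single-coil.

step_arm:
  moves:
    - [3, -15, 3, 0, 0, 0, 15]
    - [7, -30, 4, 0, 0, 0, 15]
    - [10, -42, 4, 0, 0, 0, 15]
    - [11, -50, 4, 0, 0, 0, 15]
    - [11, -50, 4, 0, 0, 0, 15]

```text
clock: 14.5
tcp_pos: [0.4953, -0.0085, 0.0053]
orientation: [-3.13, -0.265, -0.0]
contact_force: [-0.1, 0.0, -1.6]
grip_width: 0.0212
gripper_force: 108.2
```

```bash
python3 -c "
from h import *
st();wps([(.695,.043,10),(.68,.044,13),(.66,.045,20),(.637,.048,27),(.615,.053,35),(.595,.06,41),(.575,.068,47),(.55,.077,54),(.53,.085,60)],pt=(.205,.0125),z=.006)"
```

```text
t 14.5 tcp [ 0.4953 -0.0085  0.0053] xang 9.7 tilt [-0.     0.001 -1.   ] q [-0.64  0.66  0.69  2.17 -0.8   0.58 -0.76] F [-0.1  0.  -1.6] w 0.0212 gf 108.2
10 [ 0.495 -0.005] d 0.495 [0.6, -3.6, -0.7] [-0.001, -0.0, 0.005]
13 [ 0.483 -0.014] d 0.483 [-13.0, 3.6, -0.7] [-0.001, -0.0, -0.047]
20 [ 0.472 -0.037] d 0.473 [-28.0, 23.9, -0.7] [-0.001, -0.0, -0.17]
27 [ 0.46  -0.056] d 0.463 [-42.7, 41.1, -0.7] [-0.001, -0.0, -0.292]
35 [ 0.454 -0.075] d 0.46 [-51.6, 58.4, -0.7] [-0.001, -0.0, -0.431]
41 [ 0.448 -0.084] d 0.456 [-58.8, 66.4, -0.7] [-0.001, -0.0, -0.536]
47 [ 0.444 -0.09 ] d 0.453 [-64.0, 72.2, -0.8] [-0.001, -0.0, -0.641]
54 [ 0.44  -0.096] d 0.45 [-69.6, 77.0, -0.8] [-0.001, -0.0, -0.763]
60 [ 0.438 -0.099] d 0.449 [-71.3, 79.4, -0.8] [-0.001, -0.0, -0.868]
```

step_arm:
  moves:
    - [0, -2, 0, 0, 0, 0, 15]
    - [-13, 4, 0, 0, 0, -0.05, 15]
    - [-20, 14, 0, 0, 0, -0.11, 15]
    - [-28, 24, 0, 0, 0, -0.17, 15]
    - [-35, 32, 0, 0, 0, -0.23, 15]
    - [-43, 41, 0, 0, 0, -0.29, 15]
    - [-47, 50, 0, 0, 0, -0.36, 15]
    - [-52, 58, 0, 0, 0, -0.43, 15]

```text
clock: 15.3
tcp_pos: [0.4534, -0.0772, 0.0054]
orientation: [3.001, 0.925, 0.0]
contact_force: [0.2, 0.0, -1.7]
grip_width: 0.0214
gripper_force: 108.3
```

```bash
python3 -c "
from h import *
st();wps([(.615,.053,35),(.605,.056,38),(.595,.06,41),(.575,.068,47),(.562,.072,51),(.55,.077,55),(.53,.085,60)],pt=(.205,.0125),z=.006)
g=grab('top','top4');im=g['image'][:,:,::-1]
cv2.imwrite('pics/top4c.png',cv2.resize(im[150:290,200:420],None,fx=3.6,fy=3.6,interpolation=cv2.INTER_CUBIC))"
```

```text
t 15.3 tcp [ 0.4534 -0.0772  0.0054] xang 34.3 tilt [ 0.    -0.001 -1.   ] q [-0.42  0.58  0.56  2.24 -0.67  0.49 -0.29] F [ 0.2  0.  -1.7] w 0.0214 gf 108.3
35 [ 0.454 -0.075] d 0.46 [2.0, -1.5, -0.6] [0.001, 0.0, -0.003]
38 [ 0.451 -0.08 ] d 0.458 [-3.5, 1.1, -0.6] [0.001, 0.0, -0.055]
41 [ 0.448 -0.084] d 0.456 [-7.9, 2.8, -0.6] [0.001, 0.0, -0.107]
47 [ 0.444 -0.09 ] d 0.453 [-15.0, 5.9, -0.6] [0.001, 0.0, -0.212]
51 [ 0.443 -0.095] d 0.453 [-19.0, 8.9, -0.6] [0.001, 0.0, -0.282]
55 [ 0.443 -0.098] d 0.453 [-20.7, 11.3, -0.6] [0.001, 0.0, -0.352]
60 [ 0.438 -0.099] d 0.449 [-24.6, 9.4, -0.6] [0.001, 0.0, -0.439]
```

View pics/top4c.png

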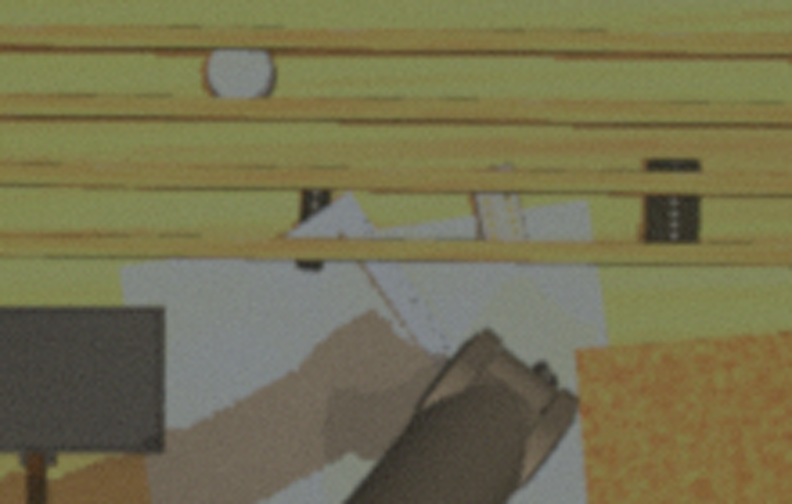

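The hook has ridden over the single-coil, which is still at (312,230), so the hook end must be pitched up. I'll check the heights from depth.

Run:
```python
from h import *
for f,L in (('top4',[(345,215),(330,222),(400,300),(425,330),(375,270),(312,200),(200,285)]),('top3',[(395,133),(430,150),(435,215),(435,228)])):
    g=load('pics/'[:0]+f); P=cloud(g)
    for c in L:
        u,v=int(200+c[0]/3.6),int(150+c[1]/3.6); print(f,c,np.nanmedian(P[v-1:v+2,u-1:u+2].reshape(-1,3),0).round(4))
```

```text
top4 (345, 215) [0.6349 0.043  0.0313]
top4 (330, 222) [0.6289 0.056  0.03  ]
top4 (400, 300) [ 0.5584 -0.0053  0.0247]
top4 (425, 330) [ 0.5328 -0.0269  0.0206]
top4 (375, 270) [0.5839 0.016  0.0289]
top4 (312, 200) [0.6495 0.072  0.0224]
top4 (200, 285) [0.5769 0.1736 0.0017]
top3 (395, 133) [ 0.7054 -0.0025  0.0404]
top3 (430, 150) [ 0.689  -0.0336  0.0392]
top3 (435, 215) [ 0.6331 -0.0355  0.0312]
top3 (435, 228) [ 0.6205 -0.0352  0.0244]
```

```bash
sed -i 's/^def row/P=0.0\ndef row/; s/    s=T.inv().apply/    G=G*R.from_rotvec([0,-P,0])\n    s=T.inv().apply/' h.py; python3 -c "
from h import *
wps([(.637,.048,27),(.66,.045,20),(.68,.044,13),(.695,.043,10),(.70,.035,10)],pt=(.205,.0125),z=.010)
import h;h.P=.1
wps([(.70,.043,10)],pt=(.205,.0125),z=.007)"
```

```text
27 [ 0.46  -0.056] d 0.463 [18.9, -14.5, -4.4] [0.001, 0.001, 0.138]
20 [ 0.472 -0.037] d 0.473 [39.4, -23.9, -4.5] [0.001, 0.0, 0.261]
13 [ 0.483 -0.014] d 0.483 [61.5, -36.1, -4.5] [0.002, 0.0, 0.383]
10 [ 0.495 -0.005] d 0.495 [76.9, -36.9, -4.5] [0.002, 0.0, 0.435]
10 [ 0.5   -0.013] d 0.5 [76.5, -27.5, -4.5] [0.002, 0.0, 0.435]
10 [ 0.5   -0.005] d 0.5 [81.1, -34.1, -1.5] [0.023, -0.098, 0.435]
```

step_arm:
  moves:
    - [0, 0, -4, 0, 0, 0, 15]
    - [10, -7, -4, 0, 0, 0.07, 15]
    - [19, -14, -4, 0, 0, 0.14, 15]
    - [39, -24, -4, 0, 0, 0.26, 15]
    - [61, -36, -4, 0, 0, 0.38, 15]
    - [78, -37, -4, 0, 0, 0.435, 15]
    - [81, -34, -4, 0.023, -0.098, 0.435, 15]
    - [81, -34, -2, 0.023, -0.098, 0.435, 15]

```text
clock: 16.15
tcp_pos: [0.505, -0.0002, 0.0074]
orientation: [3.119, 0.257, -0.153]
contact_force: [1.0, -0.1, -2.1]
grip_width: 0.021
gripper_force: 108.3
```

Run:
```python
from h import *
import h; h.P=.1
st();wps([(.695,.043,10),(.68,.044,13),(.66,.045,20),(.637,.048,27),(.615,.053,35)],pt=(.205,.0125),z=.007)
g=grab('top','top5');P=cloud(g); im=g['image'][:,:,::-1]
S=P[(P[...,2]>.006)&(P[...,2]<.05)&(P[...,1]>-.02)&(P[...,1]<.1)&(P[...,0]>.59)&(P[...,0]<.75)]
for x in np.arange(.59,.74,.01):
    q=S[abs(S[:,0]-x)<.005]
    if len(q): print(x.round(3),[tuple(q[abs(q[:,1]-y)<.006][:,2].round(3)[:3]) for y in(-.0,.02,.04,.065)])
```

```text
t 16.15 tcp [ 5.05e-01 -2.00e-04  7.40e-03] xang 9.4 tilt [-0.097 -0.017 -0.995] q [-0.69  0.73  0.75  2.07 -0.73  0.74 -0.86] F [ 1.  -0.1 -2.1] w 0.021 gf 108.3
10 [ 0.495 -0.005] d 0.495 [-10.2, 3.1, 1.4] [0.001, -0.002, 0.0]
13 [ 0.483 -0.014] d 0.483 [-23.8, 10.4, 2.7] [-0.005, -0.002, -0.052]
20 [ 0.472 -0.037] d 0.473 [-38.7, 30.7, 4.2] [-0.017, -0.002, -0.174]
27 [ 0.46  -0.056] d 0.463 [-53.2, 47.9, 5.6] [-0.029, -0.002, -0.295]
35 [ 0.454 -0.075] d 0.46 [-61.9, 65.4, 6.5] [-0.043, -0.001, -0.434]
0.59 [(), (), (), (np.float64(0.023),)]
0.6 [(), (), (), (np.float64(0.022),)]
0.61 [(np.float64(0.009), np.float64(0.008)), (), (), ()]
0.62 [(np.float64(0.017), np.float64(0.006), np.float64(0.019)), (), (), (np.float64(0.019), np.float64(0.02), np.float64(0.015))]
0.63 [(np.float64(0.017), np.float64(0.007), np.float64(0.025)), (np.float64(0.015), np.float64(0.019), np.float64(0.011)), (), (np.float64(0.019), np.float64(0.026), np.float64(0.015))]
0.64 [(np.float64(0.02), np.float64(0.017)), (np.float64(0.016), np.float64(0.013), np.float64(0.019)), (np.float64(0.008),), (np.flo
[... 652 characters left out ...]
0.009), np.float64(0.012), np.float64(0.011)), (np.float64(0.012), np.float64(0.008))]
0.7 [(np.float64(0.013), np.float64(0.013)), (np.float64(0.024), np.float64(0.016), np.float64(0.01)), (np.float64(0.015), np.float64(0.012), np.float64(0.007)), ()]
0.71 [(np.float64(0.012), np.float64(0.009)), (np.float64(0.032), np.float64(0.019), np.float64(0.016)), (np.float64(0.011), np.float64(0.015), np.float64(0.016)), (np.float64(0.015), np.float64(0.012), np.float64(0.015))]
0.72 [(), (np.float64(0.01), np.float64(0.008)), (np.float64(0.014), np.float64(0.015), np.float64(0.014)), (np.float64(0.048), np.float64(0.018), np.float64(0.014))]
0.74 [(np.float64(0.007), np.float64(0.008)), (), (), ()]
```

The hook top is now at about 14 mm, below the 20 mm pickup height. Now I'll pull.

step_arm:
  moves:
    - [-10, 3, 1, 0, 0, 0, 15]
    - [-17, 7, 2, 0, 0, -0.03, 15]
    - [-24, 10, 3, -0.005, 0, -0.05, 15]
    - [-31, 20, 3, -0.01, 0, -0.11, 15]
    - [-39, 31, 4, -0.017, 0, -0.174, 15]
    - [-46, 39, 5, -0.023, 0, -0.235, 15]
    - [-53, 48, 6, -0.03, 0, -0.295, 15]
    - [-62, 65, 7, -0.043, 0, -0.434, 15]

```text
clock: 17.0
tcp_pos: [0.4493, -0.0761, 0.0065]
orientation: [2.971, 0.921, -0.147]
contact_force: [0.9, 0.4, -1.0]
grip_width: 0.0215
gripper_force: 108.3
```

Run:
```python
from h import *
import h; h.P=.1
st();wps([(.615,.053,35),(.605,.056,38),(.595,.06,41),(.585,.064,44),(.575,.068,47),(.562,.072,51),(.55,.077,55),(.53,.085,60)],pt=(.205,.0125),z=.007)
g=grab('top','top6');im=g['image'][:,:,::-1]
cv2.imwrite('pics/top6c.png',cv2.resize(im[150:290,200:420],None,fx=3.6,fy=3.6,interpolation=cv2.INTER_CUBIC))
P=cloud(g)
m=(g['image'].max(2)<60)&(P[...,2]<.035)
m[:,250:330]&=True
v,u=np.nonzero(m&(P[...,1]>-.03)&(P[...,1]<.13)&(P[...,0]>.5)&(P[...,0]<.72)); print(len(u), P[v,u].min(0),P[v,u].max(0) if len(u) else '')
```

```text
t 17.0 tcp [ 0.4493 -0.0761  0.0065] xang 34.5 tilt [-0.082 -0.054 -0.995] q [-0.52  0.63  0.65  2.2  -0.59  0.58 -0.4 ] F [ 0.9  0.4 -1. ] w 0.0215 gf 108.3
35 [ 0.454 -0.075] d 0.46 [4.7, 1.8, -1.0] [-0.002, -0.002, 0.001]
38 [ 0.451 -0.08 ] d 0.458 [-0.8, 4.3, -0.5] [-0.007, -0.002, -0.051]
41 [ 0.448 -0.084] d 0.456 [-5.1, 6.0, -0.1] [-0.012, -0.002, -0.103]
44 [ 0.446 -0.087] d 0.455 [-8.9, 7.6, 0.3] [-0.017, -0.002, -0.155]
47 [ 0.444 -0.09 ] d 0.453 [-12.2, 9.1, 0.6] [-0.022, -0.002, -0.208]
51 [ 0.443 -0.095] d 0.453 [-16.2, 12.0, 1.0] [-0.029, -0.002, -0.277]
55 [ 0.443 -0.098] d 0.453 [-17.9, 14.4, 1.2] [-0.036, -0.002, -0.346]
60 [ 0.438 -0.099] d 0.449 [-21.8, 12.5, 1.6] [-0.045, -0.002, -0.433]
113 [0.52497129 0.02684419 0.00975535] [0.59244949 0.07619996 0.02855795]
```

step_arm:
  moves:
    - [0, 4, 0, -0.007, 0, -0.05, 15]
    - [-5, 6, 0, -0.012, 0, -0.103, 15]
    - [-9, 7, 0, -0.017, 0, -0.155, 15]
    - [-12, 9, 1, -0.022, 0, -0.208, 15]
    - [-16, 12, 1, -0.029, 0, -0.277, 15]
    - [-18, 14, 1, -0.036, 0, -0.346, 15]
    - [-22, 13, 1, -0.045, 0, -0.433, 15]
    - [-22, 13, 1, -0.045, 0, -0.433, 15]

```text
clock: 17.85
tcp_pos: [0.4377, -0.0994, 0.0077]
orientation: [2.69, 1.523, -0.133]
contact_force: [-0.7, -0.0, -1.6]
grip_width: 0.0209
gripper_force: 108.3
```

```bash
cat >> h.py <<'E'
def dark(f,box,thr=60):
    """dark blob low over the bench inside box -> centre, angle, size"""
    g=load(f); im=g['image']; v,u=np.nonzero(im.max(2)<thr)
    Q=onplane(g,np.c_[u,v],.02); k=(Q[:,0]>box[0])&(Q[:,0]<box[1])&(Q[:,1]>box[2])&(Q[:,1]<box[3])
    m=np.zeros((480,640),np.uint8); m[v[k],u[k]]=255
    cs,_=cv2.findContours(cv2.morphologyEx(m,cv2.MORPH_CLOSE,np.ones((3,3))),cv2.RETR_EXTERNAL,cv2.CHAIN_APPROX_NONE)
    for c in cs:
        if len(c)<12: continue
        W=onplane(g,c.reshape(-1,2),.02)[:,:2]; print(f,np.array(cv2.minAreaRect((W*1000).astype(np.float32))[0]).round(),[round(float(x)) for x in cv2.minAreaRect((W*1000).astype(np.float32))[1]],round(cv2.minAreaRect((W*1000).astype(np.float32))[2]),'ext',W.min(0).round(3),W.max(0).round(3))
E
python3 - <<'E'
from h import *
st(); grab('top','top7'); dark('top6',(.42,.72,-.03,.15)); dark('top7',(.42,.72,-.03,.15))
row([.438,-.1,.11],59.4)
E
```

```text
t 17.85 tcp [ 0.4377 -0.0994  0.0077] xang 59.0 tilt [-0.051 -0.084 -0.995] q [-0.42  0.57  0.55  2.24 -0.45  0.48 -0.07] F [-0.7 -0.  -1.6] w 0.0209 gf 108.3
top6 [456.  32.] [9, 98] 48 ext [ 0.422 -0.004] [0.489 0.067]
top6 [561.  53.] [77, 21] 29 ext [0.525 0.027] [0.592 0.076]
top7 [441.  -9.] [15, 64] 51 ext [ 0.42  -0.029] [0.467 0.016]
top7 [503.  52.] [78, 22] 59 ext [0.477 0.018] [0.529 0.087]
[-10.8, 0.1, -101.7] [-0.0, 0.098, -0.008]
```

Run:
```python
from h import *
g=load('top3')
print(onplane(g,[[200+a/3.6,150+b/3.6] for a,b in((478,195),(487,240),(518,195),(526,240),(510,165),(645,160),(700,160),(645,240),(700,240))],.022).round(3).tolist())
import h; h.P=.1
wps([(.53,-.17,25)],pt=(.2175,.0225),z=.11)
```

```text
[[0.648, -0.076, 0.022], [0.609, -0.083, 0.022], [0.648, -0.111, 0.022], [0.608, -0.117, 0.022], [0.674, -0.105, 0.022], [0.676, -0.223, 0.022], [0.675, -0.272, 0.022], [0.606, -0.221, 0.022], [0.604, -0.27, 0.022]]
25 [ 0.342 -0.282] d 0.444 [-215.4, 12.3, -81.6] [0.06, -0.002, 0.6]
```

step_arm:
  moves:
    - [-4, 0, -40, 0, 0, 0, 15]
    - [-8, 0, -80, 0, 0, 0, 15]
    - [-10, 0, -101, 0, 0, 0, 15]
    - [-10, 0, -101, 0, 0, 0, 15]

```text
clock: 18.3
tcp_pos: [0.4412, -0.099, 0.1112]
orientation: [2.688, 1.521, -0.124]
contact_force: [0.3, 1.0, -2.5]
grip_width: 0.0209
gripper_force: 108.4
```

Run:
```python
from h import *
import h; h.P=.1
st();wps([(.53,-.17,25)],pt=(.2175,.0225),z=.11);wps([(.53,-.17,25)],pt=(.2175,.0225),z=.01)
```

```text
t 18.3 tcp [ 0.4412 -0.099   0.1112] xang 59.0 tilt [-0.045 -0.083 -0.995] q [-0.61  0.38  0.77  2.2  -0.27  0.71 -0.2 ] F [ 0.3  1.  -2.5] w 0.0209 gf 108.4
25 [ 0.342 -0.282] d 0.444 [-207.0, 9.7, 20.9] [0.063, -0.006, 0.601]
25 [ 0.342 -0.282] d 0.444 [-197.5, 9.2, 120.5] [0.063, -0.006, 0.601]
```

step_arm:
  moves:
    - [-50, 0, 5, 0.015, 0, 0.14, 15]
    - [-95, 5, 10, 0.03, 0, 0.28, 15]
    - [-140, 7, 15, 0.045, 0, 0.42, 15]
    - [-180, 9, 18, 0.06, 0, 0.55, 15]
    - [-207, 10, 21, 0.063, -0.006, 0.6, 15]
    - [-203, 10, 60, 0.063, -0.006, 0.6, 15]
    - [-198, 9, 105, 0.063, -0.006, 0.6, 15]
    - [-198, 9, 120, 0.063, -0.006, 0.6, 15]

```text
clock: 19.1
tcp_pos: [0.3374, -0.2814, 0.0052]
orientation: [3.049, 0.661, -0.169]
contact_force: [-0.9, 0.1, -0.8]
grip_width: 0.0211
gripper_force: 108.5
```

Run:
```python
from h import *
import h; h.P=.1
st();wps([(.53,-.17,25),(.56,-.17,18),(.59,-.17,13),(.62,-.17,9),(.65,-.17,7),(.68,-.17,6),(.705,-.17,5),(.705,-.13,5),(.705,-.108,5)],pt=(.2175,.0225),z=.008)
```

```text
t 19.1 tcp [ 0.3374 -0.2814  0.0052] xang 24.5 tilt [-0.102 -0.04  -0.994] q [-0.04  0.62  0.67  2.25 -0.59  0.53 -0.06] F [-0.9  0.1 -0.8] w 0.0211 gf 108.5
25 [ 0.342 -0.282] d 0.444 [3.8, 2.9, -3.3] [-0.006, 0.009, 0.001]
18 [ 0.36  -0.259] d 0.443 [29.6, -11.4, -6.0] [0.007, 0.01, 0.123]
13 [ 0.383 -0.241] d 0.453 [57.8, -18.0, -9.1] [0.016, 0.01, 0.21]
9 [ 0.409 -0.226] d 0.467 [86.9, -20.7, -12.3] [0.023, 0.01, 0.279]
7 [ 0.437 -0.219] d 0.489 [115.4, -15.8, -15.4] [0.027, 0.01, 0.314]
6 [ 0.466 -0.215] d 0.513 [143.4, -7.1, -18.5] [0.029, 0.01, 0.331]
5 [ 0.49  -0.211] d 0.534 [166.8, -0.5, -21.2] [0.03, 0.01, 0.349]
5 [ 0.49  -0.171] d 0.519 [183.3, -36.9, -22.7] [0.03, 0.01, 0.349]
5 [ 0.49  -0.149] d 0.513 [192.4, -56.9, -23.6] [0.03, 0.01, 0.349]
```

step_arm:
  moves:
    - [4, 3, -3, 0, 0.005, 0, 15]
    - [30, -11, -6, 0.007, 0.01, 0.12, 15]
    - [58, -18, -9, 0.016, 0.01, 0.21, 15]
    - [87, -21, -12, 0.023, 0.01, 0.28, 15]
    - [115, -16, -15, 0.027, 0.01, 0.315, 15]
    - [143, -7, -18, 0.029, 0.01, 0.33, 15]
    - [167, 0, -21, 0.03, 0.01, 0.35, 15]
    - [167, 0, -21, 0.03, 0.01, 0.35, 15]

```text
clock: 19.9
tcp_pos: [0.4985, -0.2117, 0.0133]
orientation: [3.127, 0.128, -0.141]
contact_force: [-0.1, 0.6, -2.0]
grip_width: 0.0209
gripper_force: 108.5
```

Run:
```python
from h import *
import h; h.P=.1
st();wps([(.705,-.15,5),(.705,-.13,5),(.705,-.108,5)],pt=(.2175,.0225),z=.006)
g=grab('top','top8');im=g['image'][:,:,::-1]
cv2.imwrite('pics/top8c.png',cv2.resize(im[150:290,200:420],None,fx=3.6,fy=3.6,interpolation=cv2.INTER_CUBIC))
```

```text
t 19.9 tcp [ 0.4985 -0.2117  0.0133] xang 4.7 tilt [-0.089 -0.013 -0.996] q [-0.3   0.77  0.78  2.   -0.71  0.77 -0.58] F [-0.1  0.6 -2. ] w 0.0209 gf 108.5
5 [ 0.49  -0.191] d 0.526 [-5.8, -21.0, 7.7] [0.006, -0.01, 0.005]
5 [ 0.49  -0.171] d 0.519 [-4.2, -40.9, 7.5] [0.006, -0.01, 0.005]
5 [ 0.49  -0.149] d 0.513 [-2.4, -62.9, 7.2] [0.006, -0.01, 0.005]
```

View pics/top8c.png

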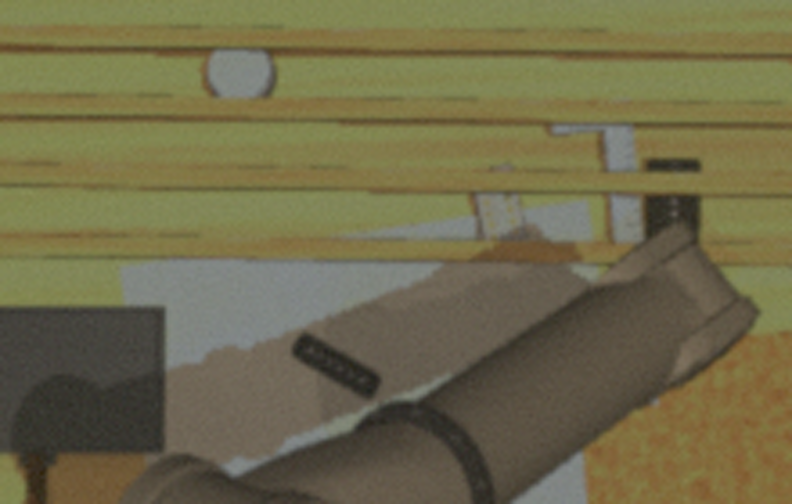

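The single-coil is out at (337,364). The hook (row 128) lies between the humbucker (500,200) and the soapbar (672,195), touching neither. I'll shift left behind the humbucker.

step_arm:
  moves:
    - [0, -15, 3, 0.006, -0.01, 0, 15]
    - [-2, -30, 6, 0.006, -0.01, 0, 15]
    - [-2, -45, 6, 0.006, -0.01, 0, 15]
    - [-2, -55, 6, 0.006, -0.01, 0, 15]
    - [-2, -63, 6, 0.006, -0.01, 0, 15]
    - [-2, -63, 6, 0.006, -0.01, 0, 15]

```text
clock: 20.55
tcp_pos: [0.4858, -0.1489, 0.0064]
orientation: [3.134, 0.125, -0.165]
contact_force: [0.4, 0.4, -1.6]
grip_width: 0.021
gripper_force: 108.4
```

Run:
```python
from h import *
import h; h.P=.1
st();wps([(.68,-.118,6),(.665,-.115,9),(.65,-.11,13),(.635,-.1,18),(.62,-.092,23),(.605,-.08,28),(.59,-.07,33),(.57,-.055,39),(.555,-.042,44),(.54,-.03,49)],pt=(.205,.0125),z=.007)
```

```text
t 20.55 tcp [ 0.4858 -0.1489  0.0064] xang 4.6 tilt [-0.105 -0.005 -0.994] q [-0.41  0.75  0.77  2.07 -0.73  0.74 -0.65] F [ 0.4  0.4 -1.6] w 0.021 gf 108.4
6 [ 0.477 -0.152] d 0.501 [-8.6, 2.3, 0.3] [-0.004, 0.005, -0.014]
9 [ 0.464 -0.159] d 0.491 [-22.0, 8.8, 1.7] [-0.01, 0.005, -0.066]
13 [ 0.453 -0.168] d 0.483 [-34.0, 16.8, 2.9] [-0.017, 0.005, -0.136]
18 [ 0.444 -0.175] d 0.477 [-43.7, 23.0, 3.9] [-0.026, 0.005, -0.223]
23 [ 0.436 -0.184] d 0.473 [-52.0, 30.7, 4.8] [-0.035, 0.004, -0.309]
28 [ 0.43  -0.187] d 0.469 [-58.5, 33.8, 5.5] [-0.044, 0.004, -0.396]
33 [ 0.425 -0.192] d 0.466 [-63.9, 38.3, 6.0] [-0.053, 0.004, -0.483]
39 [ 0.419 -0.194] d 0.461 [-70.3, 39.4, 6.7] [-0.063, 0.004, -0.587]
44 [ 0.416 -0.193] d 0.459 [-72.5, 38.9, 6.9] [-0.072, 0.004, -0.674]
49 [ 0.415 -0.193] d 0.458 [-73.8, 38.3, 7.1] [-0.081, 0.004, -0.761]
```

step_arm:
  moves:
    - [-9, 2, 0, -0.004, 0.005, -0.014, 15]
    - [-22, 9, 2, -0.01, 0.005, -0.066, 15]
    - [-34, 17, 3, -0.017, 0.005, -0.136, 15]
    - [-44, 23, 4, -0.026, 0.005, -0.223, 15]
    - [-52, 31, 5, -0.035, 0.004, -0.309, 15]
    - [-58, 34, 5, -0.044, 0.004, -0.396, 15]
    - [-64, 38, 6, -0.053, 0.004, -0.483, 15]
    - [-70, 39, 6, -0.063, 0.004, -0.587, 15]

```text
clock: 21.35
tcp_pos: [0.4182, -0.1969, 0.0082]
orientation: [2.93, 1.019, -0.145]
contact_force: [0.8, -0.5, -2.3]
grip_width: 0.021
gripper_force: 108.5
```

Run:
```python
from h import *
import h; h.P=.1
st();wps([(.57,-.055,39),(.562,-.049,42),(.555,-.042,44),(.547,-.036,47),(.54,-.03,49),(.53,-.022,52)],pt=(.205,.0125),z=.007)
g=grab('top','top9');im=g['image'][:,:,::-1]
cv2.imwrite('pics/top9c.png',cv2.resize(im[150:290,200:420],None,fx=3.6,fy=3.6,interpolation=cv2.INTER_CUBIC))
```

```text
t 21.35 tcp [ 0.4182 -0.1969  0.0082] xang 38.3 tilt [-0.076 -0.064 -0.995] q [-0.26  0.62  0.64  2.21 -0.55  0.54 -0.11] F [ 0.8 -0.5 -2.3] w 0.021 gf 108.5
39 [ 0.419 -0.194] d 0.461 [2.3, -2.3, 0.9] [0.003, 0.0, -0.001]
42 [ 0.418 -0.195] d 0.461 [0.8, -1.2, 1.1] [-0.002, 0.0, -0.053]
44 [ 0.416 -0.193] d 0.459 [0.7, -4.0, 1.1] [-0.006, 0.0, -0.088]
47 [ 0.416 -0.194] d 0.46 [0.1, -3.1, 1.1] [-0.011, 0.0, -0.14]
49 [ 0.415 -0.193] d 0.458 [0.0, -5.2, 1.1] [-0.014, 0.0, -0.175]
52 [ 0.414 -0.191] d 0.456 [0.0, -7.3, 1.1] [-0.02, 0.0, -0.227]
```

View pics/top9c.png

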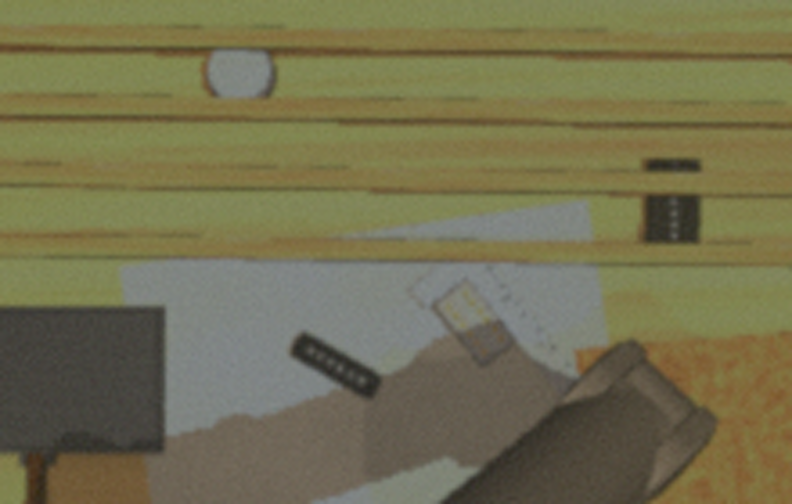

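The humbucker has followed out to (470,322). I'll finish pulling it left, then lift.

step_arm:
  moves:
    - [1, -1, 0, 0, 0, -0.05, 15]
    - [0, -4, 0, -0.006, 0, -0.09, 15]
    - [0, -3, 0, -0.01, 0, -0.14, 15]
    - [0, -5, 0, -0.014, 0, -0.175, 15]
    - [0, -7, 0, -0.02, 0, -0.227, 15]
    - [-2, -10, 0, -0.02, 0, -0.227, 15]
    - [-2, -10, 0, -0.02, 0, -0.227, 15]

```text
clock: 22.1
tcp_pos: [0.4101, -0.1881, 0.0079]
orientation: [2.793, 1.34, -0.142]
contact_force: [-0.6, -0.4, -1.7]
grip_width: 0.0211
gripper_force: 108.5
```

step_arm:
  moves:
    - [-4, 0, -40, 0, 0, 0, 15]
    - [-8, 0, -80, 0, 0, 0, 15]
    - [-10, 0, -100, 0, 0, 0, 15]
    - [-10, 0, -100, 0, 0, 0, 15]

```text
clock: 22.5
tcp_pos: [0.4126, -0.1887, 0.1104]
orientation: [2.791, 1.339, -0.135]
contact_force: [0.5, 0.4, -1.2]
grip_width: 0.021
gripper_force: 108.5
```

Run:
```python
from h import *
import h; h.P=.1
st();wps([(.53,-.325,12)],pt=(.2175,.0225),z=.11);wps([(.53,-.325,12)],pt=(.2175,.0225),z=.012)
g=grab('top','top10'); hsv=cv2.cvtColor(g['image'],cv2.COLOR_RGB2HSV)
dark('top10',(.4,.72,-.03,.15));dark('top10',(.55,.72,-.3,-.19))
```

```text
t 22.5 tcp [ 0.4126 -0.1887  0.1104] xang 51.3 tilt [-0.06  -0.077 -0.995] q [-0.43  0.4   0.81  2.2  -0.3   0.71 -0.1 ] F [ 0.5  0.4 -1.2] w 0.021 gf 108.5
12 [ 0.322 -0.392] d 0.507 [-214.4, 56.6, 21.4] [0.07, -0.003, 0.693]
12 [ 0.322 -0.392] d 0.507 [-204.9, 56.4, 118.9] [0.07, -0.003, 0.693]
top10 [503.  53.] [79, 20] 61 ext [0.477 0.018] [0.529 0.087]
top10 [ 625. -245.] [41, 35] 89 ext [ 0.607 -0.266] [ 0.643 -0.224]
top10 [ 672. -247.] [41, 3] 89 ext [ 0.67  -0.267] [ 0.674 -0.226]
```

step_arm:
  moves:
    - [-45, 12, 5, 0.015, 0, 0.14, 15]
    - [-90, 24, 10, 0.03, 0, 0.28, 15]
    - [-135, 36, 14, 0.045, 0, 0.42, 15]
    - [-180, 48, 18, 0.06, 0, 0.55, 15]
    - [-214, 56, 21, 0.07, -0.003, 0.69, 15]
    - [-210, 56, 60, 0.07, -0.003, 0.693, 15]
    - [-205, 56, 100, 0.07, -0.003, 0.693, 15]
    - [-205, 56, 117, 0.07, -0.003, 0.693, 15]

```text
clock: 23.35
tcp_pos: [0.3175, -0.3892, 0.0077]
orientation: [3.118, 0.311, -0.171]
contact_force: [0.1, 0.6, -2.1]
grip_width: 0.0212
gripper_force: 108.6
```

Run:
```python
from h import *
import h; h.P=.1
st();wps([(.56,-.325,11),(.59,-.325,10),(.62,-.325,9),(.65,-.325,8),(.68,-.325,8),(.70,-.325,8),(.70,-.295,8),(.70,-.265,8)],pt=(.2175,.0225),z=.009)
```

```text
t 23.35 tcp [ 0.3175 -0.3892  0.0077] xang 11.4 tilt [-0.108 -0.015 -0.994] q [ 0.15  0.71  0.74  2.11 -0.64  0.64 -0.05] F [ 0.1  0.6 -2.1] w 0.0212 gf 108.6
11 [ 0.351 -0.389] d 0.524 [32.4, 6.0, -4.9] [-0.005, 0.009, 0.017]
10 [ 0.38  -0.385] d 0.541 [61.3, 8.1, -8.0] [-0.003, 0.009, 0.035]
9 [ 0.409 -0.381] d 0.559 [90.3, 10.2, -11.2] [-0.002, 0.009, 0.052]
8 [ 0.438 -0.378] d 0.578 [119.3, 12.3, -14.4] [0.0, 0.009, 0.069]
8 [ 0.468 -0.378] d 0.601 [148.5, 18.2, -17.6] [0.0, 0.009, 0.069]
8 [ 0.488 -0.378] d 0.617 [168.0, 22.1, -19.8] [0.0, 0.009, 0.069]
8 [ 0.488 -0.348] d 0.599 [173.9, -7.3, -20.2] [0.0, 0.009, 0.069]
8 [ 0.488 -0.318] d 0.582 [179.8, -36.7, -20.7] [0.0, 0.009, 0.069]
```

step_arm:
  moves:
    - [32, 6, -5, -0.005, 0.009, 0.017, 15]
    - [61, 8, -8, -0.003, 0.009, 0.035, 15]
    - [90, 10, -11, -0.002, 0.009, 0.05, 15]
    - [119, 12, -14, 0, 0.009, 0.069, 15]
    - [148, 18, -17, 0, 0.009, 0.069, 15]
    - [168, 22, -19, 0, 0.009, 0.069, 15]
    - [174, -7, -19, 0, 0.009, 0.069, 15]
    - [180, -37, -19, 0, 0.009, 0.069, 15]

```text
clock: 24.15
tcp_pos: [0.4891, -0.319, 0.0102]
orientation: [3.12, 0.202, -0.152]
contact_force: [-0.0, 0.4, -1.3]
grip_width: 0.0213
gripper_force: 108.6
```

Run:
```python
from h import *
import h; h.P=.1
st();wps([(.688,-.265,8),(.688,-.24,9),(.685,-.215,10),(.68,-.19,12),(.672,-.168,14),(.66,-.15,17),(.645,-.135,20),(.63,-.125,23)],pt=(.205,.0125),z=.008)
g=grab('top','top11');dark('top11',(.55,.72,-.3,-.19))
```

```text
t 24.15 tcp [ 0.4891 -0.319   0.0102] xang 7.4 tilt [-0.096 -0.018 -0.995] q [-0.1   0.81  0.77  1.9  -0.68  0.8  -0.4 ] F [-0.   0.4 -1.3] w 0.0213 gf 108.6
8 [ 0.487 -0.306] d 0.575 [-0.4, -13.2, 2.2] [0.005, -0.002, -0.0]
9 [ 0.487 -0.284] d 0.564 [3.1, -34.5, 1.7] [0.003, -0.002, -0.018]
10 [ 0.485 -0.263] d 0.552 [3.6, -56.1, 1.6] [0.002, -0.002, -0.035]
12 [ 0.482 -0.245] d 0.541 [2.8, -74.4, 1.6] [-0.002, -0.002, -0.07]
14 [ 0.476 -0.23 ] d 0.529 [-1.2, -90.2, 1.9] [-0.005, -0.002, -0.105]
17 [ 0.468 -0.222] d 0.518 [-8.6, -99.0, 2.6] [-0.011, -0.002, -0.157]
20 [ 0.457 -0.217] d 0.506 [-18.7, -105.4, 3.5] [-0.016, -0.002, -0.209]
23 [ 0.446 -0.217] d 0.496 [-29.0, -107.0, 4.5] [-0.021, -0.001, -0.261]
top11 [ 625. -245.] [41, 35] 89 ext [ 0.607 -0.266] [ 0.643 -0.224]
top11 [ 672. -248.] [38, 3] 89 ext [ 0.67  -0.267] [ 0.674 -0.229]
```

step_arm:
  moves:
    - [0, -13, 2, 0, 0, 0, 15]
    - [3, -35, 2, 0, 0, -0.018, 15]
    - [4, -56, 2, 0, 0, -0.035, 15]
    - [3, -74, 2, 0, 0, -0.07, 15]
    - [-1, -90, 2, -0.005, 0, -0.105, 15]
    - [-9, -99, 3, -0.011, 0, -0.157, 15]
    - [-19, -105, 3, -0.016, 0, -0.209, 15]
    - [-29, -107, 4, -0.021, 0, -0.261, 15]

```text
clock: 25.0
tcp_pos: [0.4463, -0.2166, 0.0102]
orientation: [3.057, 0.613, -0.147]
contact_force: [0.4, -0.8, -0.8]
grip_width: 0.021
gripper_force: 108.7
```

Run:
```python
from h import *
import h; h.P=.1
st();wps([(.62,-.12,25),(.605,-.115,28),(.59,-.109,30),(.575,-.104,33),(.56,-.1,35),(.549,-.099,36)],pt=(.205,.0125),z=.008)
g=grab('top','top12');dark('top12',(.45,.72,-.3,-.05)); im=g['image'][:,:,::-1]
cv2.imwrite('pics/top12c.png',cv2.resize(im[150:290,200:420],None,fx=3.6,fy=3.6,interpolation=cv2.INTER_CUBIC))
```

```text
t 25.0 tcp [ 0.4463 -0.2166  0.0102] xang 22.7 tilt [-0.089 -0.039 -0.995] q [-0.26  0.69  0.72  2.12 -0.64  0.65 -0.28] F [ 0.4 -0.8 -0.8] w 0.021 gf 108.7
25 [ 0.439 -0.218] d 0.491 [-6.6, -1.3, 2.8] [-0.002, -0.003, -0.03]
28 [ 0.43  -0.222] d 0.484 [-17.0, -1.1, 3.9] [-0.007, -0.003, -0.082]
30 [ 0.419 -0.222] d 0.474 [-27.3, -5.3, 4.8] [-0.01, -0.003, -0.117]
33 [ 0.41  -0.226] d 0.468 [-36.9, -5.2, 5.8] [-0.015, -0.003, -0.169]
35 [ 0.399 -0.228] d 0.46 [-47.3, -7.8, 6.8] [-0.019, -0.003, -0.204]
36 [ 0.39 -0.23] d 0.453 [-56.0, -9.5, 7.6] [-0.02, -0.003, -0.221]
top12 [ 479. -142.] [9, 89] 33 ext [ 0.456 -0.18 ] [ 0.501 -0.104]
top12 [ 567. -132.] [52, 43] 20 ext [ 0.537 -0.157] [ 0.585 -0.104]
top12 [ 620. -116.] [41, 13] 89 ext [ 0.613 -0.136] [ 0.626 -0.095]
```

step_arm:
  moves:
    - [-7, -4, 2, 0, 0, -0.03, 15]
    - [-17, -5, 3, -0.007, 0, -0.08, 15]
    - [-27, -9, 4, -0.01, 0, -0.117, 15]
    - [-37, -10, 5, -0.015, 0, -0.169, 15]
    - [-47, -12, 6, -0.019, 0, -0.204, 15]
    - [-53, -13, 6, -0.02, 0, -0.221, 15]
    - [-53, -13, 6, -0.02, 0, -0.221, 15]

```text
clock: 25.75
tcp_pos: [0.3918, -0.2259, 0.0097]
orientation: [2.965, 0.938, -0.144]
contact_force: [0.5, -0.4, -2.2]
grip_width: 0.0214
gripper_force: 108.7
```

step_arm:
  moves:
    - [-4, 0, -40, 0, 0, 0, 15]
    - [-8, 0, -80, 0, 0, 0, 15]
    - [-10, 0, -100, 0, 0, 0, 15]
    - [-10, 0, -100, 0, 0, 0, 15]

```text
clock: 26.15
tcp_pos: [0.3945, -0.2263, 0.1121]
orientation: [2.962, 0.939, -0.136]
contact_force: [1.1, 0.3, -3.2]
grip_width: 0.0211
gripper_force: 108.1
```

Run:
```python
from h import *
import h; h.P=.1
st();wps([(.402,-.25,-60)],z=.11)
g=grab('top','top13');dark('top13',(.42,.65,-.2,-.03));dark('top13',(.4,.65,-.03,.15))
```

```text
t 26.15 tcp [ 0.3945 -0.2263  0.1121] xang 35.2 tilt [-0.074 -0.057 -0.996] q [-0.39  0.44  0.9   2.19 -0.38  0.75 -0.2 ] F [ 1.1  0.3 -3.2] w 0.0211 gf 108.1
-60 [ 0.402 -0.25 ] d 0.473 [-7.3, 23.7, 2.9] [0.164, -0.008, 1.664]
top13 [ 505. -105.] [82, 43] 34 ext [ 0.462 -0.142] [ 0.547 -0.068]
top13 [503.  53.] [77, 19] 59 ext [0.477 0.018] [0.529 0.087]
```

step_arm:
  moves:
    - [0, 0, 0, 0.015, 0, 0.15, 15]
    - [0, 0, 0, 0.03, 0, 0.3, 15]
    - [0, 2, 0, 0.045, 0, 0.45, 15]
    - [0, 4, 0, 0.06, 0, 0.6, 15]
    - [-2, 8, 0, 0.075, 0, 0.75, 15]
    - [-3, 12, 0, 0.09, 0, 0.9, 15]
    - [-3, 12, 0, 0.1, 0, 1.05, 15]
    - [-3, 12, 0, 0.118, -0.005, 1.2, 15]

```text
clock: 27.0
tcp_pos: [0.3967, -0.237, 0.109]
orientation: [-2.975, 0.907, 0.154]
contact_force: [-0.1, 0.3, -2.4]
grip_width: 0.0208
gripper_force: 108.1
```

Run:
```python
from h import *
import h; h.P=.1
st();wps([(.402,-.233,-99.6)],z=.06);wps([(.402,-.233,-99.6)],z=.012)
```

```text
t 27.0 tcp [ 0.3967 -0.237   0.109 ] xang -33.9 tilt [-0.086  0.055 -0.995] q [-0.42  0.65  1.14  2.14 -0.72  0.96 -1.01] F [-0.1  0.3 -2.4] w 0.0208 gf 108.1
-99.6 [ 0.402 -0.233] d 0.465 [7.2, -6.3, 48.5] [0.119, 0.001, 1.151]
-99.6 [ 0.402 -0.233] d 0.465 [12.1, -6.4, 96.3] [0.119, 0.001, 1.151]
```

step_arm:
  moves:
    - [1, 0, 0, 0.016, 0, 0.15, 15]
    - [2, -1, 0, 0.032, 0, 0.3, 15]
    - [3, -2, 0, 0.048, 0, 0.45, 15]
    - [4, -3, 0, 0.064, 0, 0.6, 15]
    - [4, -4, 0, 0.08, 0, 0.75, 15]
    - [5, -5, 0, 0.095, 0, 0.9, 15]
    - [5, -6, 0, 0.11, 0, 1.05, 15]
    - [4, -6, 20, 0.119, 0, 1.151, 15]

```text
clock: 27.8
tcp_pos: [0.403, -0.2343, 0.0897]
orientation: [-1.965, 2.349, 0.094]
contact_force: [1.4, 0.5, -1.0]
grip_width: 0.021
gripper_force: 108.1
```

Run:
```python
from h import *
import h; h.P=.1
st();wps([(.402,-.233,-99.6)],z=.015);wps([(.402,-.233,-99.6)],z=.003)
g=grab('side','s3')
```

```text
t 27.8 tcp [ 0.403  -0.2343  0.0897] xang -100.1 tilt [ 0.02   0.097 -0.995] q [-0.44  0.84  1.31  2.19 -1.06  1.09 -1.82] F [ 1.4  0.5 -1. ] w 0.021 gf 108.1
-99.6 [ 0.402 -0.233] d 0.465 [6.3, 1.4, 74.5] [-0.003, -0.001, 0.001]
-99.6 [ 0.402 -0.233] d 0.465 [7.4, 1.5, 86.4] [-0.003, -0.001, 0.001]
```

step_arm:
  moves:
    - [3, 1, 40, 0, 0, 0, 15]
    - [6, 1, 70, 0, 0, 0, 15]
    - [7, 1, 78, 0, 0, 0, 15]
    - [7, 1, 84, 0, 0, 0, 15]
    - [7, 1, 86, 0, 0, 0, 15]
    - [7, 1, 86, 0, 0, 0, 15]

```text
clock: 28.45
tcp_pos: [0.4023, -0.2323, 0.0047]
orientation: [-1.972, 2.342, 0.095]
contact_force: [0.5, 0.3, 1.4]
grip_width: 0.0208
gripper_force: 108.8
```

step_arm:
  moves:
    - [0, 0, 0, 0, 0, 0, 40]
    - [0, 0, 0, 0, 0, 0, 40]
    - [0, 0, 0, 0, 0, 0, 40]
    - [-3, 0, -30, 0, 0, 0, 40]
    - [-8, 0, -80, 0, 0, 0, 40]
    - [-8, 0, -80, 0, 0, 0, 70]
    - [-10, 0, -110, 0, 0.1, 0, 70]
    - [-10, 0, -110, 0, 0.1, 0, 70]

```text
clock: 29.25
tcp_pos: [0.4031, -0.231, 0.116]
orientation: [-2.027, 2.398, -0.006]
contact_force: [-0.4, -0.2, 0.0]
grip_width: 0.07
gripper_force: 0.0
```

Run:
```python
from h import *
st(); g=grab('top','top14'); P=cloud(g)
im=g['image']; hsv=cv2.cvtColor(im,cv2.COLOR_RGB2HSV)
m=((hsv[...,1]<70)&(hsv[...,2]>90)); k=m&(P[...,0]>.33)&(P[...,0]<.5)&(P[...,1]>-.49)&(P[...,1]<-.19)
Q=P[k]; print(k.sum(),Q.min(0).round(3),Q.max(0).round(3),np.median(Q[:,2]))
for y in np.arange(-.46,-.2,.04):
    q=Q[abs(Q[:,1]-y)<.01]; print(y.round(2),len(q),np.median(q,0).round(4) if len(q) else '')
dark('top14',(.42,.65,-.2,-.03));dark('top14',(.4,.65,-.03,.15))
```

```text
t 29.25 tcp [ 0.4031 -0.231   0.116 ] xang -99.6 tilt [ 0.004 -0.002 -1.   ] q [-0.57  0.82  1.41  2.2  -0.99  1.05 -1.9 ] F [-0.4 -0.2  0. ] w 0.07 gf 0.0
1040 [ 0.351 -0.47  -0.006] [ 0.457 -0.19   0.522] 0.4811236500709434
-0.46 112 [ 0.3917 -0.4575  0.0086]
-0.42 55 [ 0.3704 -0.4196  0.0094]
-0.38 53 [ 0.3775 -0.3796  0.0084]
-0.34 5 [ 0.3878 -0.3482  0.0097]
-0.3 0 
-0.26 80 [ 0.4017 -0.2579  0.4785]
-0.22 165 [ 0.405  -0.221   0.4985]
top14 [ 506. -104.] [84, 42] 35 ext [ 0.462 -0.142] [ 0.547 -0.068]
top14 [503.  53.] [78, 19] 58 ext [0.477 0.018] [0.529 0.087]
```

Run:
```python
from h import *
row([.506,-.104,.12],0)
```

```text
[-142.8, -81.0, -4.7] [-0.003, -0.002, -1.739]
```

step_arm:
  moves:
    - [0, 0, -10, 0, 0, -0.15, 75]
    - [0, 0, -10, 0, 0, -0.3, 75]
    - [-30, -20, -10, 0, 0, -0.45, 75]
    - [-60, -40, -5, 0, 0, -0.6, 75]
    - [-90, -60, -5, 0, 0, -0.75, 75]
    - [-110, -70, -5, 0, 0, -0.9, 75]
    - [-130, -75, -5, 0, 0, -1.05, 75]
    - [-140, -80, -5, 0, 0, -1.2, 75]

```text
clock: 30.1
tcp_pos: [0.5039, -0.1067, 0.1186]
orientation: [-3.028, 0.83, 0.001]
contact_force: [-0.8, 0.2, -0.6]
grip_width: 0.0749
gripper_force: 0.0
```

Run:
```python
from h import *
st();row([.506,-.104,.12],35)
```

```text
t 30.1 tcp [ 0.5039 -0.1067  0.1186] xang -30.6 tilt [ 0.     0.002 -1.   ] q [-0.75  0.67  1.16  2.08 -0.8   0.93 -1.23] F [-0.8  0.2 -0.6] w 0.0749 gf 0.0
[0.4, -3.4, -1.4] [-0.003, -0.0, -1.146]
```

step_arm:
  moves:
    - [0, -3, 0, 0, 0, -0.15, 72]
    - [0, -3, 0, 0, 0, -0.3, 72]
    - [0, -3, 0, 0, 0, -0.45, 72]
    - [0, -3, 0, 0, 0, -0.6, 72]
    - [0, -3, 0, 0, 0, -0.75, 72]
    - [0, -3, 0, 0, 0, -0.9, 72]
    - [0, -3, 0, 0, 0, -1.05, 72]
    - [0, -3, 0, 0, 0, -1.146, 72]

```text
clock: 30.9
tcp_pos: [0.5046, -0.1062, 0.1191]
orientation: [-2.996, -0.94, -0.002]
contact_force: [0.1, 0.2, -0.7]
grip_width: 0.0719
gripper_force: 0.0
```

Run:
```python
from h import *
st(); g=grab('top','top15'); dark('top15',(.42,.65,-.2,-.03)); dark('top15',(.4,.65,-.03,.15))
g=grab('wrist','w3'); dark('w3',(.42,.57,-.18,-.0),50)
row([.506,-.104,.04],35);row([.506,-.104,.010],35)
```

```text
t 30.9 tcp [ 0.5046 -0.1062  0.1191] xang 34.8 tilt [ 0.001  0.002 -1.   ] q [-0.59  0.5   0.87  2.08 -0.54  0.8  -0.35] F [ 0.1  0.2 -0.7] w 0.0719 gf 0.0
top15 [492. -38.] [3, 23] 55 ext [ 0.482 -0.045] [ 0.501 -0.032]
top15 [419.  14.] [4, 34] 55 ext [0.405 0.004] [0.433 0.023]
top15 [503.  52.] [78, 21] 59 ext [0.477 0.018] [0.529 0.087]
w3 [421. -82.] [5, 2] 86 ext [ 0.42  -0.084] [ 0.422 -0.08 ]
w3 [ 505. -103.] [88, 44] 34 ext [ 0.459 -0.144] [ 0.552 -0.062]
w3 [514. -42.] [48, 3] 50 ext [ 0.498 -0.06 ] [ 0.53  -0.022]
[2.2, -1.0, 79.3] [-0.001, -0.002, -0.008]
[2.1, -0.9, 109.3] [-0.001, -0.002, -0.008]
```

View pics/w3.png

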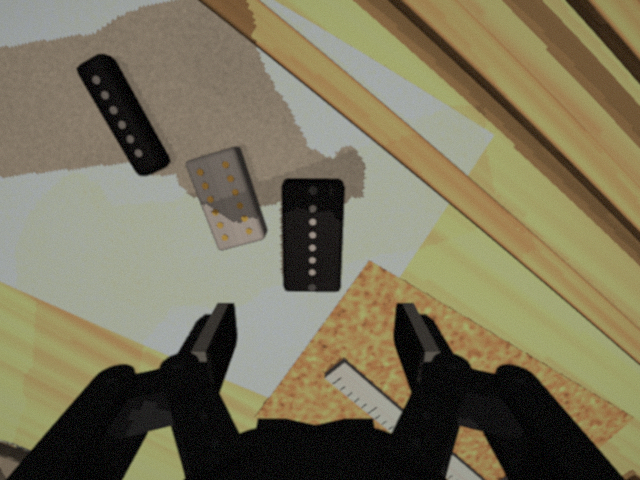

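All three pickups are out, top up: the single-coil at (123,115), the humbucker at (227,198) and the soapbar at (312,235). The humbucker sits close to the soapbar, so I'll pick it first.

Run:
```python
from h import *
g=load('w3'); W=onplane(g,[[187,158],[238,147],[266,235],[221,249]],.022)[:,:2]
print(W.round(3).tolist(), W.mean(0), [np.hypot(*(W[i]-W[(i+1)%4])).round(4) for i in range(4)])
d=(W[0]+W[1]-W[2]-W[3]); a=np.degrees(np.arctan2(d[1],d[0])); print('ang',a)
u=d/np.hypot(*d); c=W.mean(0)+.008*u; print(c); row([*c,.10],a)
row([*c,.10],a)
```

```text
[[0.504, 0.002], [0.531, -0.024], [0.488, -0.073], [0.459, -0.052]] [ 0.49547743 -0.03679754] [np.float64(0.0367), np.float64(0.0654), np.float64(0.0363), np.float64(0.0695)]
ang 49.688264749192946
[ 0.500653   -0.03069726]
[39.5, -64.5, 19.4] [-0.001, -0.002, -0.264]
[39.5, -64.5, 19.4] [-0.001, -0.002, -0.264]
```

step_arm:
  moves:
    - [20, -30, 0, 0, 0, -0.13, 47]
    - [39, -64, 0, 0, 0, -0.264, 47]
    - [39, -64, 20, 0, 0, -0.264, 47]
    - [39, -64, 60, 0, 0, -0.264, 47]
    - [39, -64, 80, 0, 0, -0.264, 47]
    - [39, -64, 80, 0, 0, -0.264, 47]
  grip_force: 50

```text
clock: 31.6
tcp_pos: [0.4988, -0.0312, 0.0372]
orientation: [-2.851, -1.315, 0.006]
contact_force: [-0.9, 0.1, 0.9]
grip_width: 0.047
gripper_force: 0.0
```

Run:
```python
from h import *
st(); row([.5006,-.0307,.007],49.7)
g=grab('wrist','w4'); dark('w4',(.42,.57,-.18,.02),50)
```

```text
t 31.6 tcp [ 0.4988 -0.0312  0.0372] xang 49.5 tilt [-0.004  0.    -1.   ] q [-0.58  0.58  0.67  2.14 -0.63  0.62 -0.17] F [-0.9  0.1  0.9] w 0.047 gf 0.0
[1.6, 1.2, 30.2] [-0.003, 0.002, -0.003]
w4 [439. -28.] [73, 34] 38 ext [ 0.42  -0.064] [ 0.475 -0.012]
w4 [ 485. -116.] [132, 128] 0 ext [ 0.42 -0.18] [ 0.551 -0.052]
w4 [490.  18.] [16, 4] 0 ext [0.482 0.016] [0.498 0.02 ]
```

step_arm:
  moves:
    - [1, 0, 10, 0, 0, 0, 47]
    - [1, 0, 20, 0, 0, 0, 47]
    - [1, 0, 30, 0, 0, 0, 47]
    - [1, 0, 30, 0, 0, 0, 47]
    - [1, 0, 30, 0, 0, 0, 28]
    - [1, 0, 30, 0, 0, 0, 28]
    - [1, 0, 30, 0, 0, 0, 28]
    - [1, 0, 30, 0, 0, 0, 28]

```text
clock: 32.45
tcp_pos: [0.5021, -0.0301, 0.0099]
orientation: [2.85, 1.32, 0.003]
contact_force: [-0.0, 0.1, -2.4]
grip_width: 0.0367
gripper_force: 50.2
```

step_arm:
  moves:
    - [0, 0, -20, 0, 0, 0, 28]
    - [0, 0, -50, 0, 0, 0, 28]
    - [0, 0, -80, 0, 0, 0, 28]
    - [0, 0, -80, 0, 0, 0, 28]

```text
clock: 32.85
tcp_pos: [0.5042, -0.0305, 0.0927]
orientation: [2.849, 1.319, 0.011]
contact_force: [1.2, 0.0, -1.3]
grip_width: 0.0367
gripper_force: 50.8
```

Run:
```python
from h import *
st(); g=grab('top','t16'); g=grab('side','s4'); P=cloud(g)
a=np.radians(-1.3); c=np.array([.497+.0,.322])+.008*np.array([np.cos(a),np.sin(a)]); print(c)
row([*c,.09],-1.3); row([*c,.014],-1.3)
dark('t16',(.4,.6,.0,.15))
```

```text
t 32.85 tcp [ 0.5042 -0.0305  0.0927] xang 49.7 tilt [ 0.007  0.001 -1.   ] q [-0.67  0.5   0.78  2.12 -0.54  0.72 -0.24] F [ 1.2  0.  -1.3] w 0.0367 gf 50.8
[0.50499794 0.3218185 ]
[270.2, -225.1, 0.4] [0.0, -0.003, 0.891]
[269.9, -225.2, 76.4] [0.0, -0.003, 0.891]
t16 [413.  91.] [2, 27] 66 ext [0.4   0.086] [0.425 0.095]
t16 [513.  69.] [41, 21] 62 ext [0.494 0.049] [0.529 0.087]
```

step_arm:
  moves:
    - [38, -30, 0, 0, 0, 0.12, 28]
    - [75, -60, 0, 0, 0, 0.24, 28]
    - [110, -92, 0, 0, 0, 0.36, 28]
    - [150, -125, 0, 0, 0, 0.48, 28]
    - [188, -157, 0, 0, 0, 0.6, 28]
    - [225, -190, 0, 0, 0, 0.72, 28]
    - [255, -213, 0, 0, 0, 0.84, 28]
    - [270, -225, 0, 0, 0, 0.89, 28]

```text
clock: 33.75
tcp_pos: [0.5031, 0.3261, 0.0875]
orientation: [3.141, -0.032, -0.001]
contact_force: [0.5, -0.7, -1.2]
grip_width: 0.0368
gripper_force: 50.7
```

Run:
```python
from h import *
st(); row([.505,.322,.0145],-1.3)
```

```text
t 33.75 tcp [0.5031 0.3261 0.0875] xang -1.2 tilt [-0. -0. -1.] q [-1.35  0.77  0.99  1.9  -0.81  0.94 -1.56] F [ 0.5 -0.7 -1.2] w 0.0368 gf 50.7
[2.0, 4.1, 73.0] [0.0, 0.0, 0.003]
```

step_arm:
  moves:
    - [2, 4, 35, 0, 0, 0, 28]
    - [2, 4, 60, 0, 0, 0, 28]
    - [2, 4, 68, 0, 0, 0, 28]
    - [2, 4, 72, 0, 0, 0, 28]
    - [2, 4, 73, 0, 0, 0, 28]
    - [2, 4, 73, 0, 0, 0, 28]

```text
clock: 34.35
tcp_pos: [0.5076, 0.3173, 0.0177]
orientation: [-3.14, 0.036, -0.004]
contact_force: [0.5, 0.2, -1.0]
grip_width: 0.0365
gripper_force: 50.7
```

step_arm:
  moves:
    - [0, 0, 0, 0, 0, 0, 46]
    - [0, 0, 0, 0, 0, 0, 46]
    - [0, 0, 0, 0, 0, 0, 46]
    - [0, 0, -30, 0, 0, 0, 46]
    - [0, 0, -80, 0, 0, 0, 46]
    - [0, 0, -100, 0, 0, 0, 46]
    - [0, 0, -100, 0, 0, 0, 46]

```text
clock: 35.05
tcp_pos: [0.5088, 0.3179, 0.1204]
orientation: [-3.137, 0.036, -0.01]
contact_force: [0.0, 0.3, -0.4]
grip_width: 0.0461
gripper_force: 0.0
```

Run:
```python
from h import *
st(); row([.505,-.103,.10],34); row([.505,-.103,.0075],34)
g=grab('wrist','w5')
```

```text
t 35.05 tcp [0.5088 0.3179 0.1204] xang -1.3 tilt [ 0.006  0.004 -1.   ] q [-1.37  0.73  1.04  1.89 -0.76  0.98 -1.57] F [ 0.   0.3 -0.4] w 0.0461 gf 0.0
[5.6, 421.0, 18.6] [-0.002, -0.008, -0.616]
[5.1, 421.4, 111.1] [-0.002, -0.008, -0.616]
```

step_arm:
  moves:
    - [0, 50, 0, 0, 0, -0.08, 60]
    - [0, 100, 0, 0, 0, -0.16, 60]
    - [0, 150, 0, 0, 0, -0.24, 60]
    - [2, 200, 0, 0, 0, -0.32, 60]
    - [2, 250, 0, 0, 0, -0.4, 60]
    - [4, 300, 0, 0, 0, -0.48, 60]
    - [5, 350, 0, 0, 0, -0.55, 60]
    - [5, 400, 0, 0, 0, -0.61, 60]

```text
clock: 35.9
tcp_pos: [0.5018, -0.0842, 0.1158]
orientation: [-3.005, -0.915, -0.001]
contact_force: [0.9, 0.1, -0.6]
grip_width: 0.0597
gripper_force: 0.0
```

Run:
```python
from h import *
st(); row([.505,-.103,.05],34);row([.505,-.103,.006],34)
g=grab('wrist','w6'); dark('w6',(.42,.57,-.2,.0),50)
```

```text
t 35.9 tcp [ 0.5018 -0.0842  0.1158] xang 33.9 tilt [ 0.     0.001 -1.   ] q [-0.64  0.5   0.88  2.09 -0.55  0.79 -0.4 ] F [ 0.9  0.1 -0.6] w 0.0597 gf 0.0
[-7.9, 17.4, 65.8] [-0.001, -0.001, -0.002]
[-7.9, 17.4, 109.8] [-0.001, -0.001, -0.002]
w6 [ 488. -189.] [27, 10] 63 ext [ 0.478 -0.2  ] [ 0.495 -0.176]
w6 [ 471. -181.] [65, 21] 51 ext [ 0.443 -0.2  ] [ 0.494 -0.156]
w6 [424. -68.] [14, 7] 30 ext [ 0.42  -0.074] [ 0.431 -0.064]
w6 [ 506. -102.] [88, 44] 34 ext [ 0.458 -0.144] [ 0.552 -0.061]
```

step_arm:
  moves:
    - [-8, 17, 40, 0, 0, 0, 60]
    - [-8, 17, 80, 0, 0, 0, 60]
    - [-8, 17, 100, 0, 0, 0, 60]
    - [-8, 17, 111, 0, 0, 0, 60]
    - [-8, 17, 111, 0, 0, 0, 60]
    - [-8, 17, 111, 0, 0, 0, 35]
    - [-8, 17, 111, 0, 0, 0, 35]
    - [-8, 17, 111, 0, 0, 0, 35]

```text
clock: 36.75
tcp_pos: [0.5064, -0.101, 0.0066]
orientation: [3.006, 0.91, 0.005]
contact_force: [0.4, 0.3, -1.8]
grip_width: 0.0449
gripper_force: 51.5
```

step_arm:
  moves:
    - [0, 0, 0, 0, 0, 0, 35]
    - [0, 0, 0, 0, 0, 0, 35]
    - [0, 0, -30, 0, 0, 0, 35]
    - [0, 0, -60, 0, 0, 0, 35]
    - [0, 0, -85, 0, 0, 0, 35]
    - [0, 0, -85, 0, 0, 0, 35]

```text
clock: 37.35
tcp_pos: [0.5075, -0.1017, 0.0934]
orientation: [3.006, 0.909, 0.011]
contact_force: [0.2, -0.5, -0.3]
grip_width: 0.0447
gripper_force: 52.0
```

Run:
```python
from h import *
st(); row([.497,.252,.09],-1.3); g=load('w5')
g=grab('top','t17'); dark('t17',(.4,.6,.0,.15)); dark('t17',(.4,.6,-.2,.0))
```

```text
t 37.35 tcp [ 0.5075 -0.1017  0.0934] xang 33.7 tilt [ 0.007  0.001 -1.   ] q [-0.56  0.54  0.84  2.09 -0.6   0.75 -0.33] F [ 0.2 -0.5 -0.3] w 0.0447 gf 52.0
[187.3, -300.2, 3.5] [0.001, -0.007, 0.61]
t17 [503.  53.] [79, 22] 58 ext [0.477 0.018] [0.529 0.087]
t17 [489. -25.] [3, 40] 52 ext [ 0.473 -0.039] [ 0.504 -0.013]
```

step_arm:
  moves:
    - [26, -42, 0, 0, 0, 0.09, 35]
    - [52, -84, 0, 0, 0, 0.18, 35]
    - [78, -126, 0, 0, 0, 0.27, 35]
    - [104, -168, 0, 0, 0, 0.36, 35]
    - [130, -210, 0, 0, 0, 0.45, 35]
    - [156, -252, 0, 0, 0, 0.54, 35]
    - [180, -290, 0, 0, 0, 0.61, 35]
    - [187, -300, 0, 0, 0, 0.61, 35]

```text
clock: 38.2
tcp_pos: [0.4931, 0.2585, 0.0886]
orientation: [-3.141, 0.024, 0.001]
contact_force: [-0.7, 0.0, -1.5]
grip_width: 0.045
gripper_force: 52.0
```

Run:
```python
from h import *
st(); row([.497,.252,.0115],-1.3)
```

```text
t 38.2 tcp [0.4931 0.2585 0.0886] xang -0.9 tilt [-0.001  0.001 -1.   ] q [-1.31  0.71  1.01  2.   -0.8   0.89 -1.44] F [-0.7  0.  -1.5] w 0.045 gf 52.0
[4.0, 6.5, 77.1] [-0.001, 0.001, 0.007]
```

step_arm:
  moves:
    - [0, 0, 20, 0, 0, 0, 35]
    - [0, 0, 40, 0, 0, 0, 35]
    - [0, 0, 40, 0, 0, 0, 35]

```text
clock: 38.5
tcp_pos: [0.4926, 0.2508, 0.0478]
orientation: [3.139, -0.035, -0.005]
contact_force: [-0.3, -0.5, -2.3]
grip_width: 0.0447
gripper_force: 51.9
```

Run:
```python
from h import *
st(); row([.497,.25,.0115],-1.3)
g=load('w5'); hsv=cv2.cvtColor(g['image'],cv2.COLOR_RGB2HSV); P=cloud(g)
k=(P[...,0]>.435)&(P[...,0]<.556)&(P[...,1]>.21)&(P[...,1]<.416)&(P[...,2]>.018)&(P[...,2]<.034)
Q=P[k]; print(k.sum(),np.percentile(Q,[2,50,98],axis=0).round(4).tolist() if k.sum() else '')
```

```text
t 38.5 tcp [0.4926 0.2508 0.0478] xang -1.3 tilt [-0.003 -0.003 -1.   ] q [-1.26  0.76  0.94  2.03 -0.86  0.82 -1.39] F [-0.3 -0.5 -2.3] w 0.0447 gf 51.9
[4.5, 0.6, 36.3] [0.003, 0.003, 0.0]
4855 [[0.4638, 0.2109, 0.0182], [0.5026, 0.316, 0.026], [0.5553, 0.3359, 0.0277]]
```

Humbucker top is at z = 26 mm, so it lies flat on the tray floor. Now I'll lower the soapbar.

step_arm:
  moves:
    - [4, 0, 18, 0, 0, 0, 35]
    - [4, 0, 28, 0, 0, 0, 35]
    - [4, 0, 33, 0, 0, 0, 35]
    - [4, 0, 36, 0, 0, 0, 35]
    - [4, 0, 36, 0, 0, 0, 35]
    - [4, 0, 36, 0, 0, 0, 54]
    - [4, 0, 36, 0, 0, 0, 54]
    - [4, 0, 36, 0, 0, 0, 54]

```text
clock: 39.3
tcp_pos: [0.4994, 0.2522, 0.0154]
orientation: [-3.14, 0.035, -0.004]
contact_force: [0.6, 0.8, 0.8]
grip_width: 0.0538
gripper_force: 0.0
```

step_arm:
  moves:
    - [0, 0, -30, 0, 0, 0, 54]
    - [0, 0, -70, 0, 0, 0, 54]
    - [0, 0, -100, 0, 0, 0, 40]
    - [0, 0, -100, 0, 0, 0, 40]

```text
clock: 39.7
tcp_pos: [0.5014, 0.2525, 0.1187]
orientation: [-3.137, 0.036, -0.011]
contact_force: [-0.3, 0.4, 0.7]
grip_width: 0.0402
gripper_force: 0.0
```

Run:
```python
from h import *
st(); row([.503,.053,.10],59)
g=grab('wrist','w7');P=cloud(g)
k=(P[...,0]>.425)&(P[...,0]<.565)&(P[...,1]>.2)&(P[...,1]<.42)&(P[...,2]>.02)&(P[...,2]<.034)
m=k.astype(np.uint8)*255
for c in cv2.findContours(cv2.morphologyEx(m,cv2.MORPH_OPEN,np.ones((5,5))),0,1)[0]:
    if cv2.contourArea(c)>300:
        W=onplane(g,c.reshape(-1,2),.026)[:,:2]*1000; print(cv2.minAreaRect(W.astype(np.float32)),np.median(P[...,2][cv2.drawContours(np.zeros_like(m),[c],-1,1,-1)>0]))
```

```text
t 39.7 tcp [0.5014 0.2525 0.1187] xang -1.3 tilt [ 0.007  0.004 -1.   ] q [-1.33  0.68  1.06  1.98 -0.75  0.93 -1.47] F [-0.3  0.4  0.7] w 0.0402 gf 0.0
[6.1, 199.5, 17.9] [-0.0, -0.009, -1.053]
((498.1832580566406, 316.03326416015625), (38.45253372192383, 70.16783905029297), 87.86649322509766) nan
((497.6015625, 251.97085571289062), (45.2960319519043, 87.28160858154297), 89.51527404785156) nan
```

step_arm:
  moves:
    - [2, 40, 0, 0, 0, -0.14, 38]
    - [3, 80, 0, 0, 0, -0.28, 38]
    - [4, 120, 0, 0, 0, -0.42, 38]
    - [5, 160, 0, 0, 0, -0.56, 38]
    - [6, 199, 0, 0, 0, -0.7, 38]
    - [6, 199, 0, 0, 0, -0.84, 38]
    - [6, 199, 20, 0, 0, -0.98, 38]
    - [6, 199, 40, 0, 0, -1.053, 38]

```text
clock: 40.55
tcp_pos: [0.5003, 0.0528, 0.074]
orientation: [-2.73, -1.553, -0.004]
contact_force: [-0.9, 0.4, -0.2]
grip_width: 0.0381
gripper_force: 0.0
```

Run:
```python
from h import *
st(); g=grab('wrist','w8'); dark('w8',(.45,.56,-.03,.13),50);row([.503,.053,.007],59)
```

```text
t 40.55 tcp [0.5003 0.0528 0.074 ] xang 59.3 tilt [ 0.002  0.002 -1.   ] q [-0.79  0.52  0.72  2.13 -0.55  0.68 -0.24] F [-0.9  0.4 -0.2] w 0.0381 gf 0.0
w8 [508.  -6.] [51, 33] 86 ext [ 0.49 -0.03] [0.525 0.02 ]
w8 [453.  39.] [28, 13] 59 ext [0.45  0.024] [0.465 0.051]
w8 [502.  57.] [82, 23] 58 ext [0.474 0.018] [0.531 0.095]
[2.8, 4.2, 64.3] [-0.002, 0.001, 0.007]
```

step_arm:
  moves:
    - [3, 1, 30, 0, 0, 0, 38]
    - [3, 1, 55, 0, 0, 0, 38]
    - [3, 1, 66, 0, 0, 0, 38]
    - [3, 1, 66, 0, 0, 0, 38]
    - [3, 1, 66, 0, 0, 0, 15]
    - [3, 1, 66, 0, 0, 0, 15]
    - [3, 1, 66, 0, 0, 0, 15]
    - [3, 1, 66, 0, 0, 0, 15]

```text
clock: 41.4
tcp_pos: [0.5035, 0.0552, 0.0094]
orientation: [2.733, 1.548, 0.005]
contact_force: [-1.3, 0.2, 4.1]
grip_width: 0.0238
gripper_force: 50.2
```

```bash
python3 -c "
from h import *
st()"
```

```text
t 41.4 tcp [0.5035 0.0552 0.0094] xang 59.1 tilt [ 0.003  0.001 -1.   ] q [-0.69  0.63  0.59  2.14 -0.66  0.56 -0.15] F [-1.3  0.2  4.1] w 0.0238 gf 50.2
```

step_arm:
  moves:
    - [0, 0, 0, 0, 0, 0, 15]
    - [0, 0, -30, 0, 0, 0, 15]
    - [0, 0, -60, 0, 0, 0, 15]
    - [0, 0, -85, 0, 0, 0, 15]
    - [0, 0, -85, 0, 0, 0, 15]

```text
clock: 41.9
tcp_pos: [0.5048, 0.0551, 0.0964]
orientation: [2.733, 1.547, 0.011]
contact_force: [0.3, -0.1, -0.5]
grip_width: 0.0239
gripper_force: 49.7
```

Run:
```python
from h import *
st(); row([.497,.38,.09],-1.3)
g=grab('top','t18'); dark('t18',(.4,.6,.0,.15))
```

```text
t 41.9 tcp [0.5048 0.0551 0.0964] xang 59.0 tilt [ 0.007  0.002 -1.   ] q [-0.83  0.49  0.76  2.11 -0.51  0.72 -0.27] F [ 0.3 -0.1 -0.5] w 0.0239 gf 49.7
[274.5, -173.9, 7.1] [0.001, -0.007, 1.053]
t18 [491.  24.] [6, 22] 78 ext [0.481 0.021] [0.503 0.028]
```

step_arm:
  moves:
    - [38, -24, 0, 0, 0, 0.14, 15]
    - [76, -48, 0, 0, 0, 0.28, 15]
    - [114, -72, 0, 0, 0, 0.42, 15]
    - [152, -97, 0, 0, 0, 0.56, 15]
    - [190, -121, 0, 0, 0, 0.7, 15]
    - [228, -145, 0, 0, 0, 0.84, 15]
    - [262, -166, 0, 0, 0, 0.98, 15]
    - [274, -174, 0, 0, 0, 1.053, 15]

```text
clock: 42.75
tcp_pos: [0.4925, 0.3849, 0.0915]
orientation: [-3.141, 0.032, 0.0]
contact_force: [-0.8, -0.3, -1.5]
grip_width: 0.0233
gripper_force: 49.7
```

step_arm:
  moves:
    - [0, 0, 20, 0, 0, 0, 15]
    - [0, 0, 40, 0, 0, 0, 15]
    - [0, 0, 40, 0, 0, 0, 15]

```text
clock: 43.05
tcp_pos: [0.4923, 0.3761, 0.0497]
orientation: [3.137, -0.037, -0.006]
contact_force: [-0.7, -0.6, -1.2]
grip_width: 0.0233
gripper_force: 49.7
```

Run:
```python
from h import *
st(); row([.497,.381,.0145],-1.3)
```

```text
t 43.05 tcp [0.4923 0.3761 0.0497] xang -1.4 tilt [-0.004 -0.004 -1.   ] q [-1.39  0.84  0.94  1.86 -0.87  0.92 -1.61] F [-0.7 -0.6 -1.2] w 0.0233 gf 49.7
[4.7, -5.1, 35.2] [0.004, 0.004, -0.001]
```

step_arm:
  moves:
    - [4, -4, 18, 0, 0, 0, 15]
    - [4, -4, 28, 0, 0, 0, 15]
    - [4, -4, 33, 0, 0, 0, 15]
    - [4, -4, 35, 0, 0, 0, 15]
    - [4, -4, 35, 0, 0, 0, 15]
    - [4, -4, 35, 0, 0, 0, 34]
    - [4, -4, 35, 0, 0, 0, 34]
    - [4, -4, 35, 0, 0, 0, 34]

```text
clock: 43.85
tcp_pos: [0.499, 0.3835, 0.0194]
orientation: [-3.14, 0.035, -0.004]
contact_force: [0.7, -0.5, 0.8]
grip_width: 0.0339
gripper_force: 0.0
```

step_arm:
  moves:
    - [0, 0, -30, 0, 0, 0, 34]
    - [0, 0, -70, 0, 0, 0, 34]
    - [0, 0, -110, 0, 0, 0, 40]
    - [0, 0, -110, 0, 0, 0, 40]

```text
clock: 44.25
tcp_pos: [0.5019, 0.3842, 0.1345]
orientation: [-3.135, 0.036, -0.014]
contact_force: [-0.1, 0.0, -0.7]
grip_width: 0.0398
gripper_force: 0.0
```

Run:
```python
from h import *
st(); row([.36,.314,.10],-1.3);
g=grab('wrist','w9');P=cloud(g)
k=(P[...,0]>.425)&(P[...,0]<.565)&(P[...,1]>.2)&(P[...,1]<.42)&(P[...,2]>.02)&(P[...,2]<.034)
m=k.astype(np.uint8)*255
for c in cv2.findContours(cv2.morphologyEx(m,cv2.MORPH_OPEN,np.ones((5,5))),0,1)[0]:
    if cv2.contourArea(c)>300:
        W=onplane(g,c.reshape(-1,2),.026)[:,:2]*1000; print(cv2.minAreaRect(W.astype(np.float32)),np.nanmedian(P[...,2][cv2.drawContours(np.zeros_like(m),[c],-1,1,-1)>0]))
```

```text
t 44.25 tcp [0.5019 0.3842 0.1345] xang -1.3 tilt [ 0.009  0.006 -1.   ] q [-1.44  0.76  1.05  1.8  -0.77  1.04 -1.68] F [-0.1  0.  -0.7] w 0.0398 gf 0.0
[-140.5, 73.7, 32.9] [-0.006, -0.009, -0.0]
((498.339111328125, 318.47021484375), (38.47003936767578, 69.72295379638672), 87.77588653564453) 0.026067469955686706
((499.6285400390625, 383.4082946777344), (22.548912048339844, 78.17206573486328), 89.185546875) 0.023803964416254902
((497.5961608886719, 253.67210388183594), (47.022178649902344, 86.94315338134766), 89.8482437133789) 0.02594844962492271
```

View pics/w9.png

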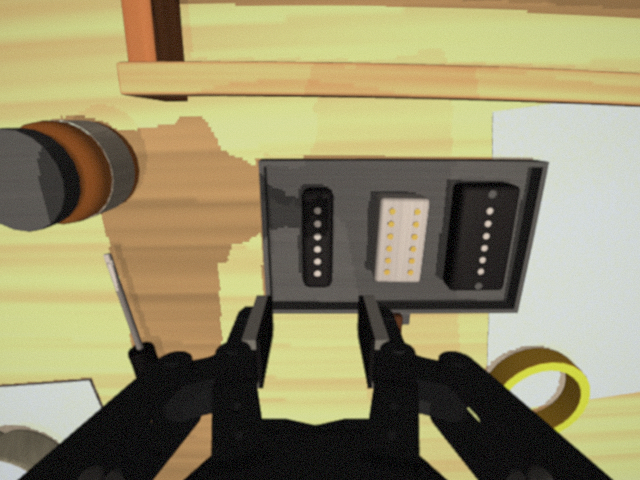

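All three pickups lie top up in the tray at (317,236), (402,238) and (482,236). Next I'll measure the tray's pose for pushing it back.

Run:
```python
from h import *
g=load('w9'); print(onplane(g,[[260,160],[547,163],[519,311],[268,309],[398,322]],.018).round(4).tolist())
print('shelf front slat',onplane(g,[[120,62],[640,70],[120,95]],.065).round(4).tolist())
```

```text
[[0.5615, 0.4244, 0.018], [0.5556, 0.2074, 0.018], [0.4284, 0.2076, 0.018], [0.4354, 0.4268, 0.018], [0.4202, 0.3136, 0.018]]
shelf front slat [[0.6234, 0.4935, 0.065], [0.6145, 0.1915, 0.065], [0.6057, 0.4968, 0.065]]
```

step_arm:
  moves:
    - [-45, 24, 0, 0, -0.005, 0, 50]
    - [-90, 48, 0, 0, -0.01, 0, 50]
    - [-130, 68, 0, -0.006, -0.01, 0, 50]
    - [-141, 74, 20, -0.006, -0.009, 0, 50]
    - [-141, 74, 50, -0.006, -0.009, 0, 50]
    - [-141, 74, 60, -0.006, -0.009, 0, 50]
    - [-141, 74, 60, -0.006, -0.009, 0, 50]

```text
clock: 45.0
tcp_pos: [0.3555, 0.3117, 0.0676]
orientation: [3.134, -0.036, -0.014]
contact_force: [0.5, 0.5, -0.2]
grip_width: 0.0499
gripper_force: 0.0
```

Run:
```python
from h import *
st(); row([.36,.314,.007],-1.3)
g=grab('wrist','w10');P=cloud(g); im=g['image']
# brown handle
hsv=cv2.cvtColor(im,cv2.COLOR_RGB2HSV)
k=(P[...,0]>.32)&(P[...,0]<.425)&(P[...,1]>.27)&(P[...,1]<.36)&(P[...,2]>.015)&(P[...,2]<.034)
Q=P[k]; print(k.sum(),np.percentile(Q,[3,50,97],axis=0).round(4).tolist() if k.sum() else '')
```

```text
t 45.0 tcp [0.3555 0.3117 0.0676] xang -1.3 tilt [-0.009 -0.008 -1.   ] q [-1.62  0.65  1.03  2.2  -0.84  0.78 -1.62] F [ 0.5  0.5 -0.2] w 0.0499 gf 0.0
[5.0, -2.9, 60.5] [0.008, 0.009, -0.0]
4275 [[0.343, 0.3095, 0.018], [0.3898, 0.3197, 0.0239], [0.4237, 0.3284, 0.0252]]
```

step_arm:
  moves:
    - [5, -7, 30, 0.008, 0.009, 0, 50]
    - [5, -7, 55, 0.008, 0.009, 0, 50]
    - [5, -7, 60, 0.008, 0.009, 0, 50]
    - [5, -7, 60, 0.008, 0.009, 0, 50]
    - [5, -7, 60, 0.008, 0.009, 0, 10]
    - [5, -7, 60, 0.008, 0.009, 0, 10]
    - [5, -7, 60, 0.008, 0.009, 0, 10]
    - [5, -7, 60, 0.008, 0.009, 0, 10]
  grip_force: 60

```text
clock: 45.85
tcp_pos: [0.3614, 0.3197, 0.0097]
orientation: [-3.137, 0.034, -0.004]
contact_force: [-1.7, 0.5, 7.6]
grip_width: 0.0142
gripper_force: 60.5
```

Run:
```python
from h import *
st(); o=r.get_obs()['tcp_pos']; row([.561,o[1]-.005,o[2]+.002],-1.5)
```

```text
t 45.85 tcp [0.3614 0.3197 0.0097] xang -1.3 tilt [ 0.003  0.004 -1.   ] q [-1.52  0.73  0.88  2.21 -0.98  0.67 -1.52] F [-1.7  0.5  7.6] w 0.0142 gf 60.5
[199.7, 0.6, -1.5] [-0.004, -0.003, 0.004]
```

step_arm:
  moves:
    - [4, 0, -2, 0, 0, 0, 10]
    - [12, 0, -2, 0, 0, 0, 10]
    - [24, 0, -2, 0, 0, 0, 10]
    - [38, 0, -2, 0, 0, 0, 10]
    - [52, 0, -2, 0, 0, 0, 10]
    - [66, 0, -2, 0, 0, 0, 10]
    - [80, 0, -2, 0, 0, 0, 10]
    - [94, 0, -2, 0, 0, 0, 10]

```text
clock: 46.65
tcp_pos: [0.4561, 0.3166, 0.0106]
orientation: [-3.139, 0.036, -0.003]
contact_force: [-4.3, 0.6, -3.3]
grip_width: 0.014
gripper_force: 59.1
```

Run:
```python
from h import *
st(); row([.562,.3165,.0105],-1.3)
```

```text
t 46.65 tcp [0.4561 0.3166 0.0106] xang -1.3 tilt [ 0.002  0.002 -1.   ] q [-1.35  0.81  0.88  2.04 -0.94  0.76 -1.47] F [-4.3  0.6 -3.3] w 0.014 gf 59.1
[105.9, -2.3, 0.3] [-0.002, -0.002, -0.0]
```

step_arm:
  moves:
    - [14, 0, 0, 0, 0, 0, 10]
    - [28, 0, 0, 0, 0, 0, 10]
    - [42, -1, 0, 0, 0, 0, 10]
    - [56, -1, 0, 0, 0, 0, 10]
    - [70, -2, 0, 0, 0, 0, 10]
    - [84, -2, 0, 0, 0, 0, 10]
    - [96, -2, 0, 0, 0, 0, 10]
    - [102, -2, 0, 0, 0, 0, 10]

```text
clock: 47.45
tcp_pos: [0.5584, 0.3163, 0.011]
orientation: [-3.139, 0.036, -0.004]
contact_force: [-3.4, -0.3, -3.3]
grip_width: 0.0144
gripper_force: 59.0
```

step_arm:
  moves:
    - [2, 0, 0, 0, 0, 0, 10]
    - [2, 0, 0, 0, 0, 0, 10]
    - [2, 0, 0, 0, 0, 0, 10]
    - [2, 0, 0, 0, 0, 0, 40]
    - [2, 0, 0, 0, 0, 0, 40]
    - [2, 0, 0, 0, 0, 0, 40]
    - [2, 0, -30, 0, 0, 0, 40]
    - [2, 0, -60, 0, 0, 0, 40]

```text
clock: 48.25
tcp_pos: [0.5581, 0.3162, 0.0712]
orientation: [-3.14, 0.035, -0.001]
contact_force: [0.9, 0.4, -0.2]
grip_width: 0.0402
gripper_force: 0.0
```

step_arm:
  moves:
    - [-40, 0, -40, 0, 0, 0, 40]
    - [-80, 0, -80, 0, 0, 0, 40]
    - [-120, 0, -120, 0, 0, 0, 40]
    - [-150, 0, -120, 0, 0, 0, 40]
    - [-150, 0, -120, 0, 0, 0, 40]

```text
clock: 48.75
tcp_pos: [0.4029, 0.3226, 0.1914]
orientation: [-3.136, 0.023, 0.003]
contact_force: [0.1, 0.7, -0.0]
grip_width: 0.0399
gripper_force: 0.0
```

Run:
```python
from h import *
st(); g=grab('top','t19'); im=g['image'][:,:,::-1]
cv2.imwrite('pics/t19c.png',cv2.resize(im[150:330,145:485],None,fx=2.35,fy=2.35,interpolation=cv2.INTER_CUBIC))
```

```text
t 48.75 tcp [0.4029 0.3226 0.1914] xang -0.8 tilt [-0.002  0.006 -1.   ] q [-1.71  0.55  1.25  2.02 -0.62  1.02 -1.73] F [ 0.1  0.7 -0. ] w 0.0399 gf 0.0
```

View pics/t19c.png

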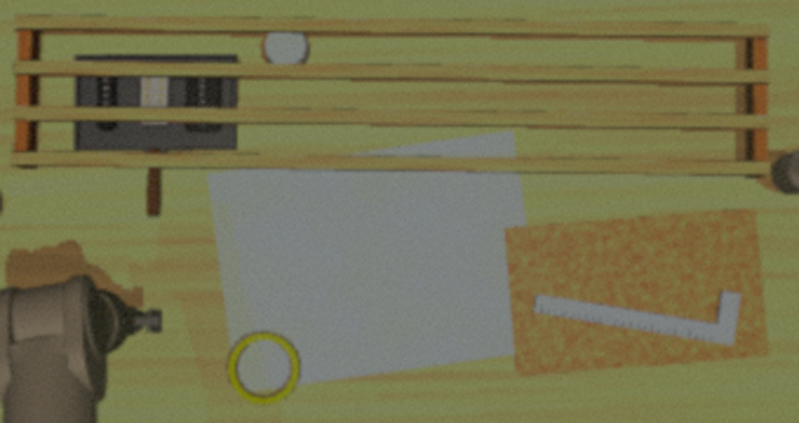

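The tray is back under the shelf at (155,103) with the pickups flat inside, and only its handle (153,190) sticks out. The square is on its mat, and the tin, tape and glue have not moved.

```bash
python3 -c "
from h import *
print(r.hand_in())"
```

```text
the job is handed in; nothing more can be done
None
```

The job is handed in: all three pickups lie flat and right way up in the tray, the tray is back under the shelf with only its handle out, and the square is flat on its mat; no verdict came back.

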